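# Sort the forming bars into the tray under the bench lamp

## Robot

A 6-joint arm with a two-finger parallel gripper is mounted at the origin on the work surface. World frame = base frame: x ahead of the robot, y to its left, z up, the work surface at z = 0. Lengths are in mm, angles in rad, forces in N, time in s.
With the tool pointing down it reaches from about 350 to 775 mm from the base axis. Payload 5.5 kg.
Tool frame: the origin (TCP) lies midway between the tips of the shut fingers; the grasp point (between the pads) lies ctrl.tcp_to_grasp behind it (ctrl.tcp_to_grasp is the distance from the TCP to the grasp point, in mm); z points along the fingers, y is the line along which they close (so a half turn about z gives the same grasp; the last joint's range is limited). The gripper opens to 85 mm and grips with 20 to 120 N. Pads are 22 mm wide; open, the fingers measure 114 mm over their backs; the gripper's body (76 mm by 85 mm) begins 54 mm behind the grasp point. The pads swing forward as they close: fully open they stand 13 mm farther back than shut.
Start: joints at [1.17, 0.313, 0.046, 1.304, 0, 1.431], TCP at [148.29, 555.595, 199.023] pointing down, gripper open.
Joint ranges: [-2.76, 2.76], [-0.86, 1.69], [-1.03, 1.26], [-2.2, 2.34], [-1.47, 1.5], [-3.14, 3.14]. Speed limits (rad/s): [2.57, 2.57, 3.14, 3.14, 3.14, 3.14].

## Interface

Orientations are given as [roll, pitch, yaw] about the fixed x, y, z axes, in that order (R = Rz(yaw) Ry(pitch) Rx(roll)).
In Python, from cell import ctrl, eyes gives the robot as it stands.
- The arm moves only by the shell command python3 -m crank 'ROWS' [FORCE]. ROWS is JSON, a list of rows, each a list of 7 numbers: the shift along the tool's x, y, z in m, then the turn, a rotation vector about the tool's x, y, z in rad, then the opening, from -1 (shut) to 1 (fully open). In form: [[x, y, z, ax, ay, az, grip], ...]. A call has 1 to 10 rows; each row is the pose to reach, as a shift and turn from the pose commanded when the call began, along the tool's axes at that moment; what a row does not reach only later rows make up. A row lasts 1/10 s, in which the tool goes at most 50 mm and 8.59 degrees, less where a joint would pass 70% of its speed; a pose out of reach is approached as far as the arm can. A call with a gripper value outside its range is refused whole. The fingers move at their own pace and stop on an object; FORCE is the grip in N (left out, the last holds). Time passes only in rows, so rows that repeat a pose let the fingers close. It gives the time, the measured TCP pose, the force, the opening and the grip force at its end, in the units of the state.
- ctrl.get_obs(): the state, without advancing time (a new reading comes with each control period).
- eyes.camera(name): name is "scene" or "top" or "wrist"; returns a dict with "color" (384x512x3 uint8, red, green, blue), "depth" (384x512 float32, mm along the optical axis (not along the pixel's ray), 0 where there is no reading), "fx", "fy", "cx", "cy" (pixels), "eye" and "attitude" of the camera in the world. Camera axes: x right, y up, looking along -z (the intrinsics and any distortion apply to the point x, -y, -z); pixel columns grow to the right and rows downward; lengths in mm; the calibration is good to about 2 mm. A picture is of the moment at which its call begins.
- ctrl.job_done(): hands the job in; it is judged then, once.
The state is a dict: "clock": time; "joints": joint angles; "qvel": joint speeds; "joint_efforts": joint torques, N m; "position": TCP position; "ee_rot": TCP orientation; "wrist_force": force on the tool from outside, world axes, zero at the start; "ft_torque": the same for the moment, N m; "width": finger opening in mm; "gripper_force": force on a finger pad.
Only numpy, scipy, OpenCV 4.12 (cv2) and the standard library are available. Lean on these libraries where they do the work, as an engineer would, in place of code of your own. Each camera call takes 0.05 s, during which the arm holds its last target. There are 200 camera calls.

## Task

The bench lamp hangs over the sorting tray: swing it to the left until its hood is clear of the tray. Then lay every brass bar flat and lengthwise in the compartment made for its length (the shortest one it fits), and when all are in, swing the lamp back so that its hood is centred over the tray. Leave the jars and the bottle standing where they are.

Things in the scene. Friction and masses are not known exactly. Their poses are not given: they have to be found in the camera images.
- lamp_arm (a joint): horizontal swing arm of the brown bench lamp, turning about the vertical post. About 0 (+-0.15 rad) with the hood over the tray; grows as the hood swings away towards the robot's left (+y), i.e. clockwise seen from above; stops at -0.35 and 1.4 rad. Stiff enough (about 0.35 N m friction) to stay where it is left, about 1.2 N at the knob. The hood is fully clear of the tray at about 0.9.
- lamp_knob (a point): top centre of the dark upright round knob over the centre of the lamp's hood: 26 mm in diameter, its free part 41 mm high above the arm's tube and 59 mm above the hood, top 330 mm above the bench, 304 mm from the post's axis. The hood is 170 mm (along the arm) x 110 mm, its underside 212 mm above the bench
- lamp_hinge (a point): point on the vertical axis of the lamp's post, 275 mm above the bench; the arm turns about it. The arm is a tube 18 mm thick, centred 280 mm above the bench, from the post to the knob; the post's head reaches up to 295 mm. The lamp's foot (radius 75 mm) is fixed
- tray_centre (a point): centre of the floor of the fixed wooden sorting tray, 4 mm above the bench. The tray is 260 mm (its x) x 168 mm (its y), with walls 5 mm thick, or wider blocks at the ends of the shorter compartments, all 14 mm high above the bench (10 mm above the tray's floor). Three compartments lie side by side along its x, each 80 mm wide, their lengths along its y
- bin_short (a point): centre of the floor of the short compartment, 80 mm wide (its x) and 98 mm long (its y), 4 mm above the bench; it is at the tray's -x end, nearest the robot
- bin_medium (a point): centre of the floor of the medium compartment, 80 mm wide (its x) and 128 mm long (its y), 4 mm above the bench; the middle one
- bin_long (a point): centre of the floor of the long compartment, 80 mm wide (its x) and 158 mm long (its y), 4 mm above the bench; it is at the tray's +x end, farthest from the robot
- bar_short_1: loose plain closed square brass bar (box section), 22 x 22 mm, 80 mm long (84 g, may vary by a third); origin at its centre, x along its length; lies flat on the bench to the right of the tray at the start. Any of the bars may be absent (None)
- bar_short_2: loose plain closed square brass bar (box section), 22 x 22 mm, 80 mm long (84 g, may vary by a third); origin at its centre, x along its length; lies flat on the bench to the right of the tray at the start. Any of the bars may be absent (None)
- bar_medium_1: loose plain closed square brass bar (box section), 22 x 22 mm, 110 mm long (116 g, may vary by a third); origin at its centre, x along its length; lies flat on the bench to the right of the tray at the start. Any of the bars may be absent (None)
- bar_medium_2: loose plain closed square brass bar (box section), 22 x 22 mm, 110 mm long (116 g, may vary by a third); origin at its centre, x along its length; lies flat on the bench to the right of the tray at the start. Any of the bars may be absent (None)
- bar_long_1: loose plain closed square brass bar (box section), 22 x 22 mm, 140 mm long (147 g, may vary by a third); origin at its centre, x along its length; lies flat on the bench to the right of the tray at the start. Any of the bars may be absent (None)
- bar_long_2: loose plain closed square brass bar (box section), 22 x 22 mm, 140 mm long (147 g, may vary by a third); origin at its centre, x along its length; lies flat on the bench to the right of the tray at the start. Any of the bars may be absent (None)
- jar_small: glass jar 42 mm wide, 48 mm high, standing among the bars; loose, origin at the centre of its underside; a bystander to leave standing
- jar_blue: glass jar 50 mm wide, 60 mm high, at the far side of the bench; loose, origin at the centre of its underside; a bystander to leave standing
- jar_tall: little bottle 36 mm wide, 75 mm high, at the far side; loose, origin at the centre of its underside; a bystander to leave standing
There are look-alikes about, which are no part of the job. What is shaped like the bar_medium_2 but turquoise is not meant.

How it is judged (in metres and radians):
On the way, in this order (a step that is already met when the one before it is completed fails the run):
1. the lamp's hood is swung clear of the tray (knob at least 0.20 m from the tray's centre, seen from above) (horizontal distance between lamp_knob and tray_centre above 0.2 m), for 0.2 s.
2. all bars lie in the compartments of their length while the lamp is still clear of the tray (x of bar_short_1 in the frame of bin_short between -0.034 and 0.034 m and y of bar_short_1 in the frame of bin_short between -0.016 and 0.016 m and z of each of bar_short_1, bar_short_2 in the frame of bin_short below 0.038 m and angle between the x axis of each of bar_short_1, bar_short_2 and the y axis of bin_short, either way round below 0.25 rad and angle between bar_short_1's own x axis and vertical between 1.42 and 1.72 rad and x of bar_short_2 in the frame of bin_short between -0.034 and 0.034 m and y of bar_short_2 in the frame of bin_short between -0.016 and 0.016 m and angle between bar_short_2's own x axis and vertical between 1.42 and 1.72 rad and x of bar_medium_1 in the frame of bin_medium between -0.034 and 0.034 m and y of bar_medium_1 in the frame of bin_medium between -0.016 and 0.016 m and z of each of bar_medium_1, bar_medium_2 in the frame of bin_medium below 0.038 m and angle between the x axis of each of bar_medium_1, bar_medium_2 and the y axis of bin_medium, either way round below 0.25 rad and angle between bar_medium_1's own x axis and vertical between 1.42 and 1.72 rad and x of bar_medium_2 in the frame of bin_medium between -0.034 and 0.034 m and y of bar_medium_2 in the frame of bin_medium between -0.016 and 0.016 m and angle between bar_medium_2's own x axis and vertical between 1.42 and 1.72 rad and x of bar_long_1 in the frame of bin_long between -0.034 and 0.034 m and y of bar_long_1 in the frame of bin_long between -0.016 and 0.016 m and z of each of bar_long_1, bar_long_2 in the frame of bin_long below 0.038 m and angle between the x axis of each of bar_long_1, bar_long_2 and the y axis of bin_long, either way round below 0.25 rad and angle between bar_long_1's own x axis and vertical between 1.42 and 1.72 rad and x of bar_long_2 in the frame of bin_long between -0.034 and 0.034 m and y of bar_long_2 in the frame of bin_long between -0.016 and 0.016 m and angle between bar_long_2's own x axis and vertical between 1.42 and 1.72 rad and linear speed of each of bar_short_1, bar_short_2, bar_medium_1, bar_medium_2, bar_long_1, bar_long_2 below 0.02 m/s and horizontal distance between lamp_knob and tray_centre above 0.18 m), for 0.2 s.
3. the lamp's hood is back over the tray's centre (within 50 mm) (horizontal distance between lamp_knob and tray_centre below 0.05 m), for 0.2 s.
At the end, for the whole second after the job is handed in: each bar present rests level (8 deg) in the compartment of its length, along it (14 deg), centre within 34 mm across, 16 mm along and under 38 mm above the middle of its floor (beside or on its twin); lamp still, its knob within 50 mm of the tray centre seen from above; jars untipped (x of bar_short_1 in the frame of bin_short between -0.034 and 0.034 m and y of bar_short_1 in the frame of bin_short between -0.016 and 0.016 m and z of each of bar_short_1, bar_short_2 in the frame of bin_short below 0.038 m and angle between the x axis of each of bar_short_1, bar_short_2 and the y axis of bin_short, either way round below 0.25 rad and angle between bar_short_1's own x axis and vertical between 1.42 and 1.72 rad and x of bar_short_2 in the frame of bin_short between -0.034 and 0.034 m and y of bar_short_2 in the frame of bin_short between -0.016 and 0.016 m and angle between bar_short_2's own x axis and vertical between 1.42 and 1.72 rad and x of bar_medium_1 in the frame of bin_medium between -0.034 and 0.034 m and y of bar_medium_1 in the frame of bin_medium between -0.016 and 0.016 m and z of each of bar_medium_1, bar_medium_2 in the frame of bin_medium below 0.038 m and angle between the x axis of each of bar_medium_1, bar_medium_2 and the y axis of bin_medium, either way round below 0.25 rad and angle between bar_medium_1's own x axis and vertical between 1.42 and 1.72 rad and x of bar_medium_2 in the frame of bin_medium between -0.034 and 0.034 m and y of bar_medium_2 in the frame of bin_medium between -0.016 and 0.016 m and angle between bar_medium_2's own x axis and vertical between 1.42 and 1.72 rad and x of bar_long_1 in the frame of bin_long between -0.034 and 0.034 m and y of bar_long_1 in the frame of bin_long between -0.016 and 0.016 m and z of each of bar_long_1, bar_long_2 in the frame of bin_long below 0.038 m and angle between the x axis of each of bar_long_1, bar_long_2 and the y axis of bin_long, either way round below 0.25 rad and angle between bar_long_1's own x axis and vertical between 1.42 and 1.72 rad and x of bar_long_2 in the frame of bin_long between -0.034 and 0.034 m and y of bar_long_2 in the frame of bin_long between -0.016 and 0.016 m and angle between bar_long_2's own x axis and vertical between 1.42 and 1.72 rad and linear speed of each of bar_short_1, bar_short_2, bar_medium_1, bar_medium_2, bar_long_1, bar_long_2 below 0.02 m/s and horizontal distance between lamp_knob and tray_centre below 0.05 m and velocity of joint lamp_arm between -0.05 and 0.05 rad/s); the robot touches nothing.
It fails at once if a jar or the bottle is tipped over or pushed more than 60 mm away (angle between any of jar_small, jar_blue, jar_tall's own z axis and vertical above 0.7 rad or distance of any of jar_small, jar_blue, jar_tall from where it was at the start of the episode above 0.06 m).
Of bar_short_1, bar_short_2, bar_medium_1, bar_medium_2, bar_long_1, bar_long_2 only 5 to 6 are there at a start; the rules pass over those that are not, and their reading is None.
At some moment in a run one of bar_short_1, bar_short_2, bar_medium_1, bar_medium_2, bar_long_1, bar_long_2 may be knocked a few centimetres aside while the robot is not near it.
Once in a run the grip may slacken for a moment while it holds something.
It also fails if it takes over 208 s, if anything falls off the work surface, if the arm or the gripper's body presses on something with over 40 N, if the wrist force passes 120 N, or if a joint passes its speed limit or range.

## Working session

There is one attempt and no reset: what is moved stays moved. The work goes in short steps, Python scripts to look and compute and a shell command to move; the robot and the scene stay as the last step left them, time stands still between calls to the robot, and variables do not carry over. Pictures are saved under pics/ and viewed, at most 14 in all, crops included, and the job is handed in when it is done.

```bash
ls; mkdir -p pics; python3 - <<'E'
from cell import ctrl, eyes
import cv2
o=ctrl.get_obs(); print(o, ctrl.tcp_to_grasp)
ims=[]
for n in ("top","scene"):
    c=eyes.camera(n); print(n,{k:c[k] for k in c if k not in("color","depth")})
    cv2.imwrite(f"pics/{n}0.png",c["color"][:,:,::-1])
E
```

```text
pics
{'clock': 0.0, 'joints': array([1.17038326e+00, 3.14004003e-01, 4.49659548e-02, 1.30357283e+00,
       1.03498954e-05, 1.43123792e+00]), 'qvel': array([-0.0021077 ,  0.00017272, -0.00075151,  0.00076375,  0.00034717,
        0.00169184]), 'joint_efforts': array([-5.92779706e-04, -4.80625284e+01,  2.98532134e+01,  1.92855106e-02,
       -3.41222531e-04, -1.90775054e-06]), 'position': array([148.05734655, 555.02858721, 198.10153154]), 'ee_rot': array([-3.13979719e+00, -2.62663553e-04,  2.88073775e+00]), 'wrist_force': array([-0.40733739, -0.21001298, -0.28405009]), 'ft_torque': array([ 0.02895034, -0.00054539,  0.03334977]), 'gripper_force': 0.0, 'width': 85.49614193446943} 18.700000000000003
top {'fx': 468.2611935591412, 'fy': 468.2611935591412, 'cx': 264.2803361821172, 'cy': 190.21148133394306, 'eye': array([ 317.0744927 ,  -23.20181949, 1545.20631711]), 'attitude': array([ 0.16514252,  0.02611439, -1.58445795])}
scene {'fx': 384.76069101627, 'fy': 384.76069101627, 'cx': 259.27783880825496, 'cy': 199.42242585762025, 'eye': array([1281.41104434, -386.01394153,  850.72512174]), 'attitude': array([ 0.89083092, -0.01519362,  1.10279796])}
```

View pics/top0.png

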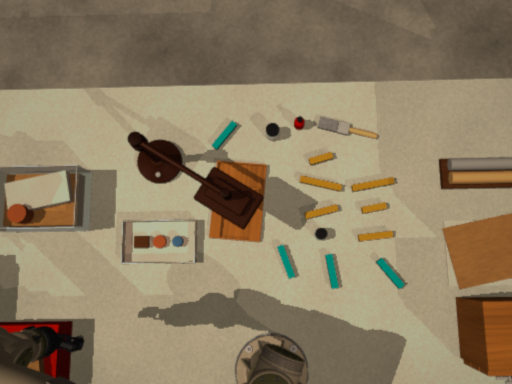

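View pics/scene0.png

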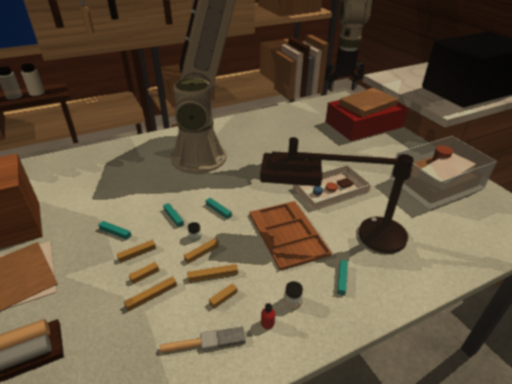

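```bash
cat > h.py <<'E'
from cell import ctrl, eyes
import numpy as np, cv2
from scipy.spatial.transform import Rotation as Ro
def rays(c,uv):
    uv=np.asarray(uv,float).reshape(-1,2)
    d=np.c_[(uv[:,0]-c["cx"])/c["fx"],-(uv[:,1]-c["cy"])/c["fy"],-np.ones(len(uv))]
    return d@Ro.from_euler("xyz",c["attitude"]).as_matrix().T
def plane(c,uv,z):
    d=rays(c,uv); return c["eye"]+d*((z-c["eye"][2])/d[:,2])[:,None]
def cloud(c):
    v,u=np.mgrid[:384,:512]; uv=np.c_[u.ravel(),v.ravel()]
    return (c["eye"]+rays(c,uv)*c["depth"].reshape(-1,1)).reshape(384,512,3)
def bars(c,z=22,lo=(17,120,90),hi=(27,255,255)):
    m=cv2.inRange(cv2.cvtColor(c["color"],cv2.COLOR_RGB2HSV),lo,hi)
    out=[]
    for k in cv2.findContours(m,cv2.RETR_EXTERNAL,cv2.CHAIN_APPROX_NONE)[0]:
        if cv2.contourArea(k)<60: continue
        w=plane(c,k.reshape(-1,2),z)[:,:2].astype(np.float32)
        (x,y),(a,b),t=cv2.minAreaRect(w); 
        if a<b: a,b,t=b,a,t+90
        t=(t+90)%180-90
        out.append((round(x),round(y),round(a),round(b),round(np.radians(t),2),k.reshape(-1,2).mean(0).round().astype(int).tolist()))
    return out
def tool(p,yaw=None):
    "row shift (m) and turn for reaching TCP p, straight down, yaw"
    o=ctrl.get_obs(); R=Ro.from_euler("xyz",o["ee_rot"])
    print("shift",(R.inv().apply(np.asarray(p)-o["position"])/1000).round(4),
      "turn",None if yaw is None else (R.inv()*Ro.from_euler("xyz",[np.pi,0,yaw])).as_rotvec().round(3))
E
python3 - <<'E'
from h import *
for n in("top","scene"):
    c=eyes.camera(n); P=cloud(c); ok=(c["depth"]>0)
    print(n); [print(b) for b in bars(c)]
    reg=ok&(P[...,0]>150)&(P[...,0]<650)&(P[...,1]>-50)&(P[...,1]<450)
    for lo,hi in((200,225),(225,265),(268,284),(284,297),(300,318),(320,342)):
        q=P[reg&(P[...,2]>lo)&(P[...,2]<hi)]
        if len(q): print(lo,len(q),q.mean(0).round(),q.min(0).round(),q.max(0).round())
    hsv=cv2.cvtColor(c["color"],cv2.COLOR_RGB2HSV)
    b=np.median(P[...,2][250:290,140:240]) if n=="top" else 0; print("bench",b)
c=eyes.camera("top")
print(cv2.cvtColor(c["color"],cv2.COLOR_RGB2HSV)[[182,184,207,236,158,230,200],[316,374,374,376,321,225,258]])
E
```

```text
top
(417, -342, 112, 22, np.float64(-1.47), [375, 235])
(499, -171, 112, 24, np.float64(-1.34), [321, 211])
(508, -343, 83, 22, np.float64(-1.39), [374, 207])
(586, -343, 143, 23, np.float64(-1.39), [373, 184])
(593, -173, 140, 24, np.float64(1.33), [320, 183])
(604, -700, 189, 14, np.float64(-1.57), [482, 176])
(677, -176, 82, 25, np.float64(-1.29), [321, 158])
(762, -319, 93, 18, np.float64(1.32), [363, 132])
200 12 [467.  58. 222.] [428.  12. 215.] [512. 147. 225.]
225 1410 [510. 105. 249.] [427.  12. 225.] [604. 206. 265.]
268 679 [525. 125. 273.] [462.  47. 268.] [649. 334. 284.]
284 421 [585. 219. 288.] [504.  97. 284.] [650. 332. 295.]
300 13 [509. 103. 310.] [504.  98. 302.] [519. 115. 318.]
320 74 [516. 110. 329.] [504.  99. 323.] [528. 121. 334.]
bench -0.08214684736469735
scene
(682, -176, 81, 28, np.float64(-1.38), [223, 294])
(590, -344, 139, 23, np.float64(-1.4), [149, 292])
(598, -172, 136, 30, np.float64(1.28), [212, 271])
(512, -345, 80, 24, np.float64(-1.38), [143, 271])
(420, -344, 109, 25, np.float64(-1.49), [135, 249])
(503, -171, 113, 24, np.float64(-1.31), [200, 248])
200 130 [564.  83. 221.] [518.  13. 214.] [607. 156. 225.]
225 1194 [548.  91. 246.] [433.  13. 225.] [609. 200. 265.]
268 632 [551. 147. 275.] [465.  50. 268.] [650. 306. 284.]
284 325 [581. 203. 288.] [514.  98. 284.] [649. 315. 297.]
300 55 [526. 107. 309.] [515.  99. 300.] [534. 123. 318.]
320 61 [522. 109. 327.] [507.  98. 320.] [534. 122. 331.]
bench 0
[[ 19 220 174]
 [ 19 220 174]
 [ 18 218 177]
 [ 19 222 171]
 [ 19 220 176]
 [ 14 207 153]
 [  8 195  47]]
```

```bash
python3 - <<'E'
from h import *
c=eyes.camera("top")
for n in("top","scene"):
    c=eyes.camera(n); P=cloud(c); ok=(c["depth"]>0)
    reg=ok&(P[...,0]>600)&(P[...,0]<800)&(P[...,1]>200)&(P[...,1]<450)
    q=P[reg&(P[...,2]>291)&(P[...,2]<300)]; print("head",len(q),q.mean(0),q.min(0),q.max(0))
    h=cv2.cvtColor(c["color"],cv2.COLOR_RGB2HSV)
    q=P[reg&(P[...,2]>8)&(P[...,2]<80)&(h[...,2]<90)]; print("foot",len(q),(q.min(0)+q.max(0))/2,q.min(0),q.max(0))
    reg=ok&(P[...,0]>330)&(P[...,0]<700)&(P[...,1]>-60)&(P[...,1]<250)
    m=reg&(P[...,2]>10)&(P[...,2]<18)&(h[...,0]<17)&(h[...,1]>120)
    v,u=np.nonzero(m); w=plane(c,np.c_[u,v],14)[:,:2].astype(np.float32)
    r=cv2.minAreaRect(w); print("tray",len(w),r)
tool([519,110,360],None); 
E
```

```text
head 154 [671.81066674 355.4746721  294.11808815] [603.99604804 246.07561297 291.05331794] [697.16973451 384.63156757 299.32643319]
foot 1126 [679.03421976 364.48950173  43.49276615] [605.0423673  290.10253298   8.41375079] [753.02607222 438.87647048  78.5717815 ]
tray 626 ((540.865234375, 100.89265441894531), (167.91717529296875, 258.49188232421875), 84.18946075439453)
head 108 [682.97634341 364.44259987 294.11480408] [612.67215606 248.63490793 291.35782691] [703.09871769 387.09387355 296.61456611]
foot 1272 [684.57941615 363.66804166  43.86841916] [611.29419425 291.74032818   8.01525102] [757.86463804 435.59575513  79.72158729]
tray 1011 ((545.3431396484375, 101.02272033691406), (169.15480041503906, 264.0898742675781), 84.15242767333984)
shift [-0.4731 -0.3349 -0.1611] turn None
```

```bash
python3 -m crank '[[0,0,-0.1,0,0,0,0],[0,0,-0.2,0,0,0,0],[0,0,-0.2,0,0,0,0],[0,0,-0.2,0,0,0,0],[0,0,-0.2,0,0,0,0]]' 20; python3 -c "
from h import *
tool([519,110,395],3.61)"
```

```text
clock: 0.9
position: [149.1, 557.5, 407.8]
ee_rot: [3.127, 0.002, 2.881]
wrist_force: [1.2, 0.6, 1.2]
width: 42.6
gripper_force: 0.0
shift [-0.4728 -0.3371  0.0088] turn [ 0.013  0.007 -0.729]
```

```bash
python3 -m crank '[[-0.236,-0.169,0,0,0,-0.36,0],[-0.236,-0.169,0,0,0,-0.36,0],[-0.236,-0.169,0,0,0,-0.36,0],[-0.236,-0.169,0,0,0,-0.36,0],[-0.236,-0.169,0,0,0,-0.36,0],[-0.473,-0.337,0,0,0,-0.73,0],[-0.473,-0.337,0,0,0,-0.73,0],[-0.473,-0.337,0,0,0,-0.73,0],[-0.473,-0.337,0,0,0,-0.73,0],[-0.473,-0.337,0,0,0,-0.73,0]]'; python3 -m crank '[[0,0,0,0,0,0,0],[0,0,0,0,0,0,0],[0,0,0,0,0,0,0],[0,0,0,0,0,0,0]]'; python3 -c "
from h import *
tool([519,110,300],3.61)"
```

```text
clock: 1.9
position: [454.6, 184.5, 398.9]
ee_rot: [3.141, 0.0, -2.672]
wrist_force: [1.3, 0.7, -0.6]
width: 42.5
gripper_force: 0.0
clock: 2.3
position: [453.0, 187.3, 399.3]
ee_rot: [3.141, 0.0, -2.67]
wrist_force: [-0.8, 1.0, -0.4]
width: 42.7
gripper_force: 0.0
shift [-0.0237 -0.0989  0.0993] turn [0.    0.    0.003]
```

```bash
python3 -m crank '[[-0.024,-0.099,0,0,0,0,0],[-0.024,-0.099,0,0,0,0,0],[-0.024,-0.099,0,0,0,0,0],[-0.024,-0.099,0,0,0,0,0],[-0.024,-0.099,0,0,0,0,0]]'; python3 - <<'E'
from h import *
tool([519,110,300],3.61)
c=eyes.camera("wrist"); cv2.imwrite("pics/w1.png",c["color"][:,:,::-1]); P=cloud(c)
q=P[(c["depth"]>0)&(P[...,2]>322)&(P[...,2]<336)&(np.hypot(P[...,0]-519,P[...,1]-110)<35)]; print(len(q),q.min(0),q.max(0),c["eye"])
E
```

```text
clock: 2.8
position: [519.2, 110.1, 399.3]
ee_rot: [3.141, 0.0, -2.671]
wrist_force: [-0.2, 0.3, -1.0]
width: 42.8
gripper_force: 0.0
shift [ 0.0002 -0.0001  0.0993] turn [0.    0.    0.003]
698 [506.78586257  96.32378125 322.14353348] [531.43293843 121.79470937 332.12857046] [462.55315777  78.83573053 574.39259896]
```

```bash
python3 -m crank '[[0,0,0.05,0,0,0,0],[0,0,0.098,0,0,0,0],[0,0,0.098,0,0,0,0],[0,0,0.098,0,0,0,0]]'; python3 - <<'E'
from h import *
H=np.array([681,364]);k=np.array([519,109.]);o=ctrl.get_obs();p=o["ee_rot"][2];r=304
a0=np.arctan2(*(k-H)[::-1]); print(np.degrees(a0),np.linalg.norm(k-H))
r=np.linalg.norm(k-H)
for d in np.arange(0,1.16,.055):
    w=H+r*np.array([np.cos(a0-d),np.sin(a0-d)])-o["position"][:2]
    print(round(d,3),(w@[np.cos(p),np.sin(p)]/1000).round(3),(w@[np.sin(p),-np.cos(p)]/1000).round(3))
E
```

```text
clock: 3.25
position: [518.9, 109.8, 302.0]
ee_rot: [3.141, -0.001, -2.671]
wrist_force: [0.1, -0.3, 1.7]
width: 43.0
gripper_force: 0.0
-122.42755499577248 302.1075967267291
0.0 0.0 -0.001
0.055 0.008 0.014
0.11 0.016 0.029
0.165 0.022 0.044
0.22 0.028 0.06
0.275 0.032 0.076
0.33 0.036 0.092
0.385 0.039 0.108
0.44 0.041 0.125
0.495 0.042 0.141
0.55 0.042 0.158
0.605 0.042 0.174
0.66 0.04 0.191
0.715 0.037 0.207
0.77 0.034 0.224
0.825 0.03 0.24
0.88 0.024 0.255
0.935 0.018 0.271
0.99 0.011 0.286
1.045 0.004 0.301
1.1 -0.005 0.315
1.155 -0.014 0.329
```

```bash
python3 -m crank '[[0.008,0.014,0,0,0,0,0],[0.016,0.029,0,0,0,0,0],[0.022,0.044,0,0,0,0,0],[0.028,0.06,0,0,0,0,0],[0.032,0.076,0,0,0,0,0],[0.036,0.092,0,0,0,0,0],[0.039,0.108,0,0,0,0,0],[0.041,0.125,0,0,0,0,0],[0.042,0.141,0,0,0,0,0],[0.042,0.158,0,0,0,0,0]]';python3 -m crank '[[0,0.016,0,0,0,0,0],[-0.002,0.033,0,0,0,0,0],[-0.005,0.049,0,0,0,0,0],[-0.008,0.066,0,0,0,0,0],[-0.012,0.082,0,0,0,0,0],[-0.018,0.097,0,0,0,0,0],[-0.024,0.113,0,0,0,0,0],[-0.031,0.128,0,0,0,0,0],[-0.038,0.143,0,0,0,0,0],[-0.047,0.157,0,0,0,0,0]]'; python3 -m crank '[[0,0,0,0,0,0,0],[0,0,-0.05,0,0,0,0],[0,0,-0.1,0,0,0,0],[0,0,-0.1,0,0,0,0],[0,0,-0.1,0,0,0,0]]'; python3 - <<'E'
from h import *
c=eyes.camera("wrist"); P=cloud(c)
q=P[(c["depth"]>0)&(P[...,2]>322)&(P[...,2]<336)]; print(len(q),(q.min(0)+q.max(0))/2,np.median(q,0))
E
```

```text
clock: 4.25
position: [410.0, 231.9, 301.3]
ee_rot: [3.142, 0.001, -2.672]
wrist_force: [-0.2, -0.4, -0.3]
width: 42.7
gripper_force: 0.0
clock: 5.25
position: [381.7, 393.4, 301.0]
ee_rot: [3.142, 0.0, -2.672]
wrist_force: [0.2, 0.2, 0.4]
width: 42.7
gripper_force: 0.0
clock: 5.75
position: [382.8, 392.4, 402.7]
ee_rot: [3.141, 0.004, -2.673]
wrist_force: [-1.0, -0.2, -0.5]
width: 42.9
gripper_force: 0.0Traceback (most recent call last):
  File "<stdin>", line 3, in <module>
    return umr_minimum(a, axis, None, out, keepdims, initial, where)
ValueError: zero-size array to reduction operation minimum which has no identity
```

```bash
python3 - <<'E'
from h import *
for n in("top","scene"):
    c=eyes.camera(n); P=cloud(c); cv2.imwrite(f"pics/{n}2.png",c["color"][:,:,::-1])
    q=P[(c["depth"]>0)&(P[...,2]>322)&(P[...,2]<334)&(P[...,1]>-100)&(P[...,0]>100)&(P[...,0]<700)&(P[...,1]<600)]; print(len(q),np.median(q,0))
E
```

```text
74 [515.77874356 109.38055706 329.15023911]
57 [523.64490109 109.25652474 328.89352394]
```

View pics/top2.png

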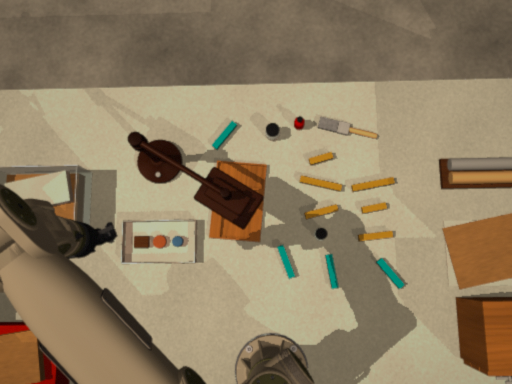

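View pics/scene2.png

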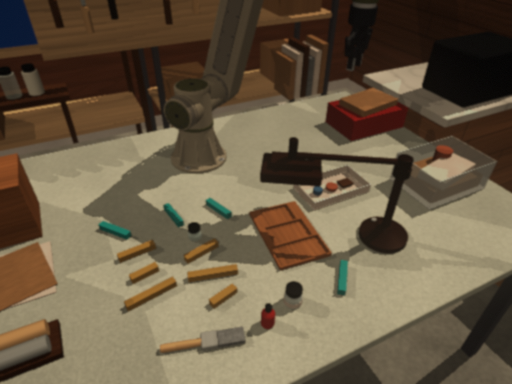

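```bash
python3 - <<'E'
from h import *
c=eyes.camera("top"); print(plane(c,[[60,235],[100,235],[112,232]],430))
w=eyes.camera("wrist"); cv2.imwrite("pics/w2.png",w["color"][:,:,::-1]); print(w["eye"],w["attitude"],ctrl.get_obs()["position"])
E
```

```text
[[403.05185387 496.20399291 430.        ]
 [401.54800602 399.10629456 430.        ]
 [408.28897488 370.35137312 430.        ]]
[325.37619258 360.79898672 574.78446805] [-2.58227362e-01  4.74595820e-04  2.04009883e+00] [381.59057972 391.5891049  399.58473696]
```

View pics/w1.png

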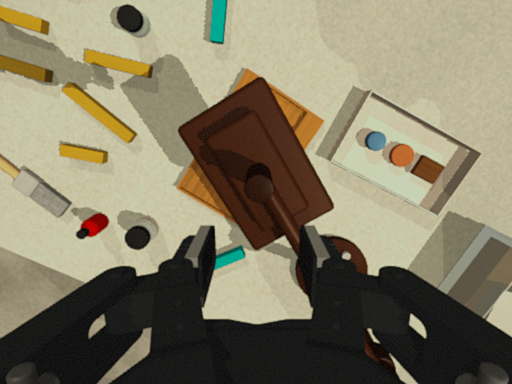

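```bash
python3 - <<'E'
from h import *
def proj(c,p):
    q=Ro.from_euler("xyz",c["attitude"]).as_matrix().T@(np.asarray(p)-c["eye"]); return c["cx"]+c["fx"]*q[0]/-q[2], c["cy"]-c["fy"]*q[1]/-q[2]
c=eyes.camera("scene");p=ctrl.get_obs()["position"];print("scene tcp",proj(c,p),"grasp",proj(c,p+[0,0,18.7]), "100 lower",proj(c,p-[0,0,100]))
w=eyes.camera("wrist");print("wrist",proj(w,p),proj(w,p+[0,0,18.7]),proj(w,p-[0,0,70]))
P=cloud(c); m=(c["depth"]>0)&(P[...,2]>350)&(abs(P[...,0]-381)<90)&(abs(P[...,1]-391)<90);print(P[m].min(0),m.sum())
E
```

```text
scene tcp (np.float64(350.6980703184347), np.float64(78.66193480335247)) grasp (np.float64(351.70862428777957), np.float64(72.67603492148291)) 100 lower (np.float64(345.6176048024091), np.float64(108.75548631543542))
wrist (np.float64(260.23179240852227), np.float64(217.57630392818902)) (np.float64(260.57686052997434), np.float64(229.0331726039394)) (np.float64(259.3770240372816), np.float64(189.19649029522003))
[352.46268113 328.45711779 432.68204359] 1533
```

View pics/w2.png

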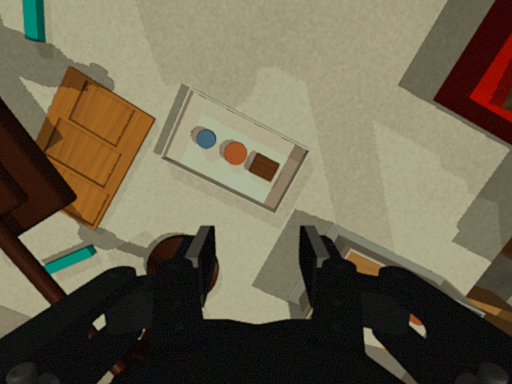

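```bash
python3 -m crank '[[0.005,-0.316,0,0,0,0,0],[0.005,-0.316,0,0,0,0,0],[0.005,-0.316,0,0,0,0,0],[0.005,-0.316,0,0,0,0,0],[0.005,-0.316,0,0,0,0,0],[0.005,-0.316,0,0,0,0,0],[0.005,-0.316,0,0,0,0,0],[0.005,-0.316,0,0,0,0,0],[0.005,-0.316,0,0,0,0,0]]'; python3 - <<'E'
from h import *
p=ctrl.get_obs()["position"]
c=eyes.camera("wrist");P=cloud(c)
m=(c["depth"]>0)&(np.hypot(P[...,0]-p[0],P[...,1]-p[1])<80)&(P[...,2]>350)
print(p,P[m][:,2].min(),np.percentile(P[m][:,2],[1,5,20]),m.sum())
tool([519,109,278],3.61)
E
```

```text
clock: 7.0
position: [520.0, 108.2, 400.7]
ee_rot: [3.141, -0.001, -2.673]
wrist_force: [0.1, 1.3, -0.2]
width: 42.6
gripper_force: 0.0
[520.04060341 108.24148779 400.71292421] 434.597148842672 [446.00674603 467.81711802 491.00159731] 47131
shift [0.0007 0.0004 0.123 ] turn [ 0.001 -0.     0.002]
```

```bash
for i in 1 2 3; do :; done; python3 -m crank '[[0,0,0,0,0,0,-1],[0,0,0,0,0,0,-1],[0,0,0,0,0,0,-1],[0,0,0,0,0,0,-1],[0,0,0,0,0,0,-1],[0,0,0,0,0,0,-1],[0,0,0,0,0,0,-1],[0,0,0,0,0,0,-1]]'; python3 - <<'E'
from h import *
p=ctrl.get_obs()["position"]
for n in("wrist","scene"):
    c=eyes.camera(n);P=cloud(c)
    m=(c["depth"]>0)&(np.hypot(P[...,0]-p[0],P[...,1]-p[1])<80)&(P[...,2]>350)
    print(n,p[2],P[m][:,2].min(),np.percentile(P[m][:,2],[1,5,20]),m.sum())
    q=P[m]; print(q[q[:,2]<445][:5].round())
    if n=="wrist": cv2.imwrite("pics/w3.png",c["color"][:,:,::-1])
E
```

```text
clock: 7.85
position: [520.5, 107.8, 401.0]
ee_rot: [3.141, -0.0, -2.673]
wrist_force: [0.5, -0.6, 0.4]
width: 0.2
gripper_force: 0.0
wrist 400.97623114604403 436.08881839851654 [449.56531881 477.98865223 493.76173614] 48147
[[515.  96. 437.]
 [515.  96. 437.]
 [515.  97. 437.]
 [515.  97. 437.]
 [514.  97. 438.]]
scene 400.97623114604403 433.85136203861464 [443.5991762  474.4885725  520.33740612] 2905
[[528. 109. 445.]
 [531. 113. 445.]
 [530. 117. 444.]
 [522.  95. 442.]
 [524.  97. 443.]]
```

View pics/w3.png

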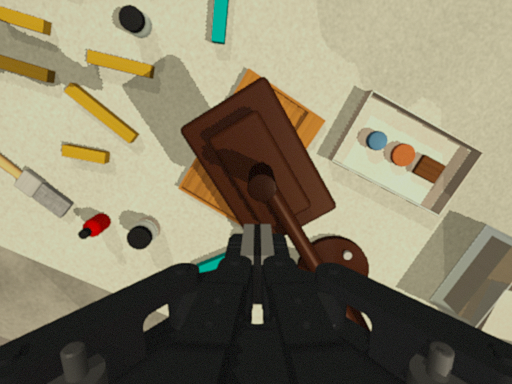

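```bash
python3 -m crank '[[0,0,0,0,0,0,0],[0,0,0,0,0,0,0],[0,0,0,0,0,0,0],[0,0,0,0,0,0,0],[0,0,0,0,0,0,0],[0,0,0.05,0,0,0,0],[0,0,0.095,0,0,0,0],[0,0,0.12,0,0,0,0],[0,0,0.133,0,0,0,0],[0,0,0.133,0,0,0,0]]'; python3 - <<'E'
from h import *
p=ctrl.get_obs()["position"]; print(p)
c=eyes.camera("scene");P=cloud(c)
m=(c["depth"]>0)&(np.hypot(P[...,0]-p[0],P[...,1]-p[1])<80)
h=cv2.cvtColor(c["color"],cv2.COLOR_RGB2HSV)
cv2.imwrite("pics/s3.png",cv2.resize(c["color"][60:240,200:420,::-1],None,fx=3,fy=3))
E
```

```text
clock: 8.95
position: [518.9, 107.9, 265.8]
ee_rot: [3.14, -0.004, -2.672]
wrist_force: [-0.2, 0.1, 0.2]
width: 42.9
gripper_force: 0.0
[518.94638281 107.85771489 265.7579675 ]
```

View pics/s3.png

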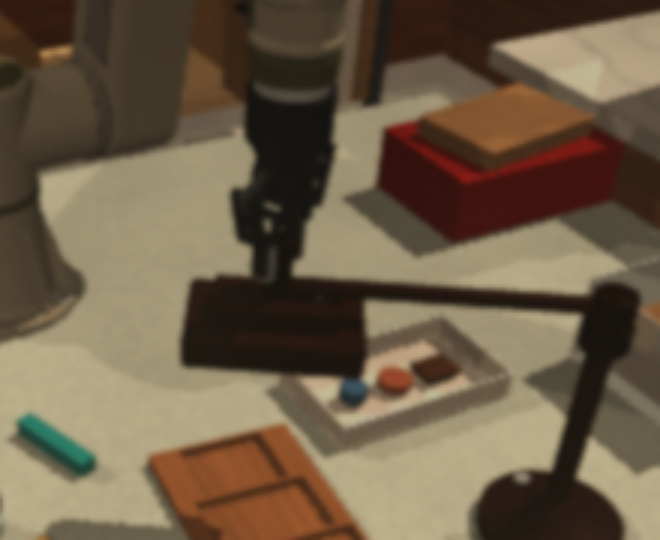

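The crop shows the fingers now straddling the knob, with their tips just above the tube (~(270,285) in the crop). The real tips sit about 33 mm behind the reported TCP. Next I swing the lamp.

```bash
python3 -m crank '[[0.008,0.014,0,0,0,0,0],[0.016,0.029,0,0,0,0,0],[0.022,0.044,0,0,0,0,0],[0.028,0.06,0,0,0,0,0],[0.032,0.076,0,0,0,0,0],[0.036,0.092,0,0,0,0,0],[0.039,0.108,0,0,0,0,0],[0.041,0.125,0,0,0,0,0],[0.042,0.141,0,0,0,0,0],[0.042,0.158,0,0,0,0,0]]';python3 -m crank '[[0,0.016,0,0,0,0,0],[-0.002,0.033,0,0,0,0,0],[-0.005,0.049,0,0,0,0,0],[-0.008,0.066,0,0,0,0,0],[-0.012,0.082,0,0,0,0,0],[-0.018,0.097,0,0,0,0,0],[-0.024,0.113,0,0,0,0,0],[-0.031,0.128,0,0,0,0,0],[-0.038,0.143,0,0,0,0,0],[-0.047,0.157,0,0,0,0,0]]'; python3 -m crank '[[0,0,0,0,0,0,0],[0,0,-0.05,0,0,0,0],[0,0,-0.1,0,0,0,0],[0,0,-0.13,0,0,0,0],[0,0,-0.13,0,0,0,0]]'; python3 - <<'E'
from h import *
c=eyes.camera("wrist"); P=cloud(c)
q=P[(c["depth"]>0)&(P[...,2]>322)&(P[...,2]<336)]; print(len(q),np.median(q,0) if len(q) else 0)
for n in("top","scene"):
    c=eyes.camera(n); P=cloud(c); ok=(c["depth"]>0); h=cv2.cvtColor(c["color"],cv2.COLOR_RGB2HSV)
    print(n); [print(b) for b in bars(c)]
    reg=ok&(P[...,0]>330)&(P[...,0]<720)&(P[...,1]>-40)&(P[...,1]<230)
    m=reg&(P[...,2]>9)&(P[...,2]<20)&(h[...,0]<17)&(h[...,1]>120)
    v,u=np.nonzero(m); r=cv2.minAreaRect(plane(c,np.c_[u,v],14)[:,:2].astype(np.float32)); print("tray",len(u),r)
    cv2.imwrite(f"pics/{n}4.png",c["color"][:,:,::-1])
    if n=="top": cv2.imwrite("pics/top4c.png",cv2.resize(c["color"][110:290,90:420,::-1],None,fx=2.4,fy=2.4,interpolation=cv2.INTER_CUBIC))
E
```

```text
clock: 10.0
position: [410.3, 231.2, 268.1]
ee_rot: [3.141, 0.0, -2.672]
wrist_force: [-0.2, -1.5, -0.7]
width: 43.0
gripper_force: 0.8
clock: 11.0
position: [382.0, 392.6, 268.0]
ee_rot: [3.141, -0.0, -2.672]
wrist_force: [-0.0, -0.7, -0.2]
width: 42.6
gripper_force: 0.7
clock: 11.5
position: [383.5, 392.0, 403.0]
ee_rot: [3.14, 0.008, -2.673]
wrist_force: [0.6, 0.7, 0.3]
width: 43.2
gripper_force: 0.0
694 [378.34787765 385.75531716 329.97563995]
top
(417, -344, 108, 23, np.float64(-1.49), [376, 235])
(499, -171, 111, 23, np.float64(-1.33), [321, 211])
(508, -343, 83, 22, np.float64(-1.39), [374, 207])
(587, -343, 143, 23, np.float64(-1.39), [373, 184])
(593, -173, 140, 24, np.float64(1.32), [320, 183])
(604, -699, 191, 13, np.float64(-1.57), [482, 176])
(677, -176, 82, 25, np.float64(-1.29), [321, 158])
(761, -319, 93, 17, np.float64(1.28), [363, 132])
tray 1198 ((540.5101318359375, 101.07267761230469), (167.81182861328125, 259.21807861328125), 84.28193664550781)
scene
(681, -177, 81, 25, np.float64(-1.36), [222, 294])
(590, -344, 139, 23, np.float64(-1.41), [147, 293])
(597, -172, 136, 30, np.float64(1.27), [213, 271])
(512, -344, 81, 24, np.float64(-1.38), [143, 270])
(503, -179, 97, 26, np.float64(-1.32), [198, 250])
(420, -347, 104, 25, np.float64(-1.43), [134, 249])
tray 1047 ((545.1137084960938, 100.32896423339844), (168.7328338623047, 266.4423522949219), 83.61666107177734)
```

View pics/top4c.png

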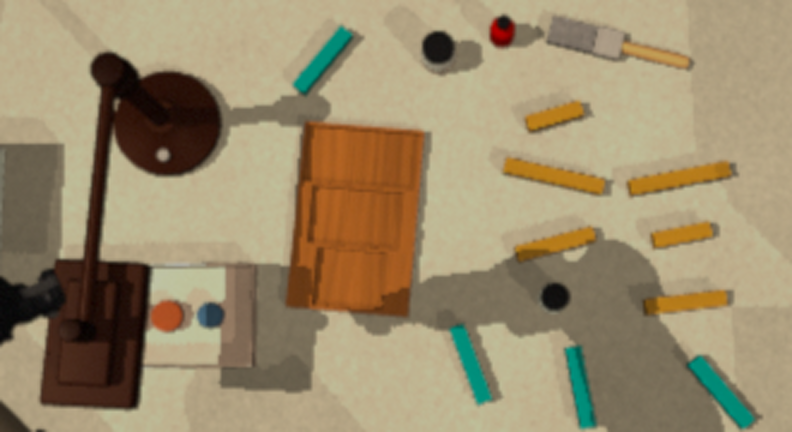

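```bash
cat >> h.py <<'E'
def go(x,y,z,psi):
    tool([x,y,z],psi)
def look():
    t=bars(eyes.camera("top")); s=bars(eyes.camera("scene"))
    for a in t:
        for b in s:
            if np.hypot(a[0]-b[0],a[1]-b[1])<25: print("bar",(a[0]+b[0])/2,(a[1]+b[1])/2,"len",a[2],b[2],"ang",a[4]%3.14,b[4]%3.14)
E
python3 - <<'E'
from h import *
go(595,-173,200,4.46)
c=eyes.camera("top"); P=cloud(c)
m=(c["depth"]>0)&(P[...,2]>42)&(P[...,2]<54)&(abs(P[...,0]-460)<60)&(abs(P[...,1]+171)<60); print("jar",m.sum(),P[m].mean(0))
c=eyes.camera("scene"); P=cloud(c)
m=(c["depth"]>0)&(P[...,2]>42)&(P[...,2]<54)&(abs(P[...,0]-460)<60)&(abs(P[...,1]+171)<60); print("jar",m.sum(),P[m].mean(0))
E
```

```text
shift [ 0.0655 -0.5993  0.1973] turn [ 0.    -0.    -0.849]
jar 104 [ 423.97998039 -167.17652183   47.4875934 ]
jar 94 [ 429.50284745 -165.99489674   47.51268468]
```

```bash
python3 -m crank '[[0.005,-0.05,0,0,0,-0.14,0],[0.01,-0.1,0,0,0,-0.28,0],[0.017,-0.15,0,0,0,-0.42,0],[0.023,-0.2,0,0,0,-0.56,0],[0.028,-0.25,0,0,0,-0.7,0],[0.033,-0.3,0,0,0,-0.85,0],[0.038,-0.345,0.02,0,0,-0.85,0],[0.044,-0.39,0.04,0,0,-0.85,0],[0.05,-0.44,0.06,0,0,-0.85,0],[0.055,-0.48,0.08,0,0,-0.85,0]]'; python3 -c "
from h import *
go(595,-173,80,4.46)"
```

```text
clock: 12.75
position: [541.1, -38.5, 328.3]
ee_rot: [3.14, 0.0, -1.823]
wrist_force: [-0.1, 0.8, -0.3]
width: 42.7
gripper_force: 0.0
shift [ 0.1169 -0.0861  0.2482] turn [0.001 0.    0.   ]
```

```bash
python3 -m crank '[[0.117,-0.086,0.13,0,0,0,0],[0.117,-0.086,0.13,0,0,0,0],[0.117,-0.086,0.13,0,0,0,0],[0.117,-0.086,0.13,0,0,0,0],[0.117,-0.086,0.248,0,0,0,0],[0.117,-0.086,0.248,0,0,0,0],[0.117,-0.086,0.248,0,0,0,0],[0.117,-0.086,0.248,0,0,0,0]]'; python3 - <<'E'
from h import *
look(); go(595,-173,-10,4.46)
o=ctrl.get_obs(); p=o["position"]; c=eyes.camera("wrist"); P=cloud(c)
cv2.imwrite("pics/w5.png",c["color"][:,:,::-1]);
print([b for b in bars(c)])
E
```

```text
clock: 13.55
position: [591.1, -169.6, 76.5]
ee_rot: [3.131, 0.002, -1.823]
wrist_force: [0.0, 0.6, 0.5]
width: 43.2
gripper_force: 0.0
bar 418.0 -343.0 len 112 109 ang 1.6700000000000002 1.6500000000000001
bar 510.0 -344.0 len 83 80 ang 1.7500000000000002 1.7600000000000002
shift [ 0.0019 -0.0007  0.0916] turn [0.001 0.    0.001]
[(681, -178, 79, 22, np.float64(-1.3), [154, 209]), (597, -174, 139, 22, np.float64(1.33), [256, 185]), (502, -173, 109, 22, np.float64(-1.33), [369, 161]), (757, -298, 58, 9, np.float64(1.1), [3, 87]), (581, -298, 42, 21, np.float64(-1.39), [233, 25])]
```

View pics/w5.png

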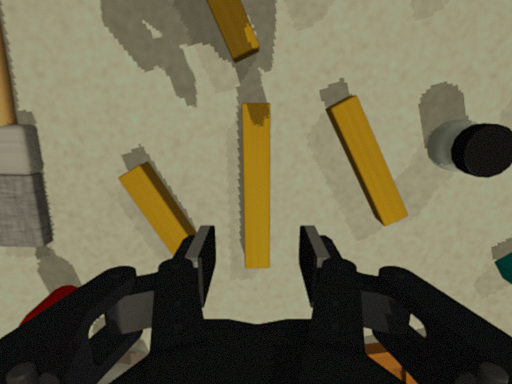

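```bash
python3 -m crank '[[0.003,0.001,0.04,0,0,0,0],[0.003,0.001,0.07,0,0,0,0],[0.003,0.001,0.09,0,0,0,0],[0.003,0.001,0.098,0,0,0,0],[0.003,0.001,0.105,0,0,0,0],[0.003,0.001,0.105,0,0,0,0]]' 50;  python3 - <<'E'
from h import *
go(597,-174,-24,4.47)
p=ctrl.get_obs()["position"]; c=eyes.camera("scene"); P=cloud(c); h=cv2.cvtColor(c["color"],cv2.COLOR_RGB2HSV)
m=(c["depth"]>0)&(np.hypot(P[...,0]-p[0],P[...,1]-p[1])<70)&(P[...,2]>5)&(h[...,2]<60); q=P[m]; print(m.sum(),np.sort(q[:,2])[:12].round())
E
```

```text
clock: 14.3
position: [594.6, -174.2, -22.1]
ee_rot: [-3.14, -0.0, -1.822]
wrist_force: [-0.8, 0.4, -0.1]
width: 42.9
gripper_force: 0.0
shift [-0.0008 -0.0022  0.0019] turn [-0.002 -0.    -0.009]
1654 [15. 24. 24. 25. 25. 27. 28. 28. 28. 29. 29. 29.]
```

```bash
python3 -m crank '[[0,-0.002,0.003,0,0,0,0],[0,-0.002,0.003,0,0,0,-1],[0,-0.002,0.003,0,0,0,-1],[0,-0.002,0.003,0,0,0,-1],[0,-0.002,0.003,0,0,0,-1],[0,-0.002,0.003,0,0,0,-1],[0,-0.002,0.003,0,0,0,-1]]' 60; python3 -m crank '[[0,0,-0.03,0,0,0,-1],[0,0,-0.07,0,0,0,-1],[0,0,-0.11,0,0,0,-1],[0,0,-0.11,0,0,0,-1],[0,0,-0.11,0,0,0,-1]]'; python3 - <<'E'
from h import *
# tray frame -> world
c=eyes.camera("wrist"); cv2.imwrite("pics/w6.png",c["color"][:,:,::-1]); print([b[:5] for b in bars(c)])
E
```

```text
clock: 15.05
position: [596.4, -174.7, -25.1]
ee_rot: [-3.14, -0.0, -1.822]
wrist_force: [0.3, -0.1, 5.8]
width: 20.9
gripper_force: 61.3
clock: 15.55
position: [596.2, -174.7, 84.5]
ee_rot: [-3.14, -0.0, -1.822]
wrist_force: [-0.0, 0.2, -2.0]
width: 20.4
gripper_force: 60.5
[(680, -178, 79, 22, np.float64(-1.3)), (605, -149, 197, 40, np.float64(1.32)), (502, -173, 109, 22, np.float64(-1.33)), (581, -300, 46, 21, np.float64(-1.39)), (752, -313, 92, 17, np.float64(1.1))]
```

View pics/w6.png

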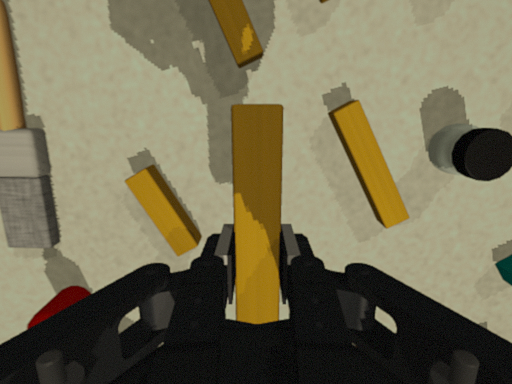

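```bash
cat >> h.py <<'E'
T=np.array([543,100.7]); A=-0.103
def slot(xp,z,yp=0):
    p=T+xp*np.array([np.cos(A),np.sin(A)])+yp*np.array([-np.sin(A),np.cos(A)]); go(p[0],p[1],z,A+np.pi*1.5)
E
python3 -c "
from h import *
slot(106,85)"
```

```text
shift [-0.2689  0.0139 -0.0019] turn [ 0.002  0.    -0.149]
```

```bash
python3 -m crank '[[-0.045,0.002,0,0,0,-0.03,-1],[-0.09,0.005,0,0,0,-0.06,-1],[-0.135,0.007,0,0,0,-0.09,-1],[-0.18,0.009,0,0,0,-0.12,-1],[-0.225,0.012,0,0,0,-0.15,-1],[-0.269,0.014,0,0,0,-0.15,-1],[-0.269,0.014,0,0,0,-0.15,-1],[-0.269,0.014,0,0,0,-0.15,-1],[-0.269,0.014,0,0,0,-0.15,-1]]'; python3 - <<'E'
from h import *
slot(106,-20)
c=eyes.camera("wrist"); cv2.imwrite("pics/w7.png",c["color"][:,:,::-1])
E
```

```text
clock: 16.5
position: [647.8, 88.8, 82.2]
ee_rot: [3.138, -0.001, -1.673]
wrist_force: [1.2, 0.5, -1.4]
width: 20.7
gripper_force: 60.4
shift [-0.0011 -0.0009  0.1022] turn [ 0.003 -0.001  0.001]
```

View pics/w7.png

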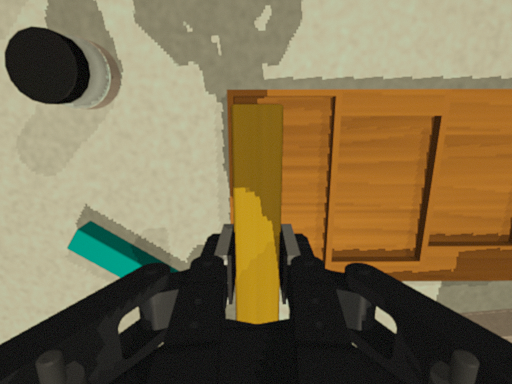

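```bash
python3 - <<'E'
from h import *
c=eyes.camera("wrist")
R=np.array([[np.cos(A),np.sin(A)],[-np.sin(A),np.cos(A)]])
for n,uv in(("-y edge",[[300,90.5],[500,89.5]]),("+y edge",[[390,279],[500,280]]),("+x edge",[[228.5,95],[230,180]]),("wall long/med top right",[[335,100],[328,240]])): print(n,((plane(c,uv,14)[:,:2]-T)@R.T).round(1))
# held bar far end
print(((plane(c,[[233,104],[283,104]],130)[:,:2]-T)@R.T).round(1))
E
```

```text
-y edge [[ 73.8 -83.1]
 [-82.  -84. ]]
+y edge [[ -15.4   81.9]
 [-117.3   83.1]]
+x edge [[129.5 -79.8]
 [129.9 -11.7]]
wall long/med top right [[ 46.1 -76.1]
 [ 44.2  42.9]]
[[117.5 -70.7]
 [ 96.9 -70.7]]
```

Wrist view: the bar is held over the long bin, with the tray's -y edge at row 90 and its far-x edge at column 229. Both agree with my tray frame to about 1 mm, so I lower it.

```bash
python3 -m crank '[[-0.001,-0.001,0.04,0,0,0,-1],[-0.001,-0.001,0.08,0,0,0,-1],[-0.001,-0.001,0.095,0,0,0,-1],[-0.001,-0.001,0.102,0,0,0,-1],[-0.001,-0.001,0.102,0,0,0,-1],[-0.001,-0.001,0.102,0,0,0,-0.3],[-0.001,-0.001,0.102,0,0,0,-0.3],[-0.001,-0.001,0.102,0,0,0,-0.3]]'; python3 -m crank '[[0,0,-0.02,0,0,0,-0.3],[0,0,-0.06,0,0,0,-0.3],[0,0,-0.1,0,0,0,0],[0,0,-0.1,0,0,0,0],[0,0,-0.1,0,0,0,0]]'; python3 - <<'E'
from h import *
c=eyes.camera("wrist"); print(ctrl.get_obs()["clock"],[b[:5] for b in bars(c,26)]); R=np.array([[np.cos(A),np.sin(A)],[-np.sin(A),np.cos(A)]])
for b in bars(c,26): print(R@(np.array(b[:2])-T))
go(588,-343,80,4.89)
E
```

```text
clock: 17.4
position: [652.4, 90.3, -15.8]
ee_rot: [-3.137, 0.001, -1.673]
wrist_force: [-0.7, 1.2, -0.3]
width: 29.9
gripper_force: 0.0
clock: 17.9
position: [652.4, 90.5, 84.8]
ee_rot: [-3.136, 0.001, -1.672]
wrist_force: [-0.3, 0.7, 0.4]
width: 42.9
gripper_force: 0.0
17.95 [(648, 90, 139, 25, np.float64(1.46))]
[105.54367207   0.15259541]
shift [0.4377 0.0187 0.0028] turn [-0.002  0.    -0.279]
```

```bash
python3 -m crank '[[0.05,0.002,0,0,0,-0.06,0],[0.1,0.004,0,0,0,-0.12,0],[0.15,0.006,0,0,0,-0.18,0],[0.2,0.008,0,0,0,-0.24,0],[0.25,0.01,0,0,0,-0.28,0],[0.3,0.012,0,0,0,-0.28,0],[0.35,0.014,0,0,0,-0.28,0],[0.4,0.017,0,0,0,-0.28,0],[0.438,0.019,0,0,0,-0.28,0],[0.438,0.019,0,0,0,-0.28,0]]'; python3 -m crank '[[0,0,0,0,0,0,0],[0,0,0,0,0,0,0]]';  python3 - <<'E'
from h import *
c=eyes.camera("wrist"); 
for b in bars(c): print(b[:5])
go(588,-343,-25,4.89)
E
```

```text
clock: 18.95
position: [584.9, -348.6, 79.8]
ee_rot: [3.14, -0.0, -1.399]
wrist_force: [-0.8, 0.1, 0.9]
width: 42.9
gripper_force: 0.0
clock: 19.15
position: [586.4, -341.9, 80.8]
ee_rot: [3.14, 0.002, -1.392]
wrist_force: [0.8, 0.1, -0.5]
width: 42.7
gripper_force: 0.0
(676, -163, 39, 16, np.float64(1.0))
(420, -345, 109, 22, np.float64(-1.47))
(512, -346, 79, 22, np.float64(-1.39))
(761, -324, 99, 20, np.float64(1.3))
(590, -346, 138, 22, np.float64(-1.39))
shift [ 0.0018 -0.0011  0.1062] turn [0.001 0.002 0.002]
```

```bash
python3 -m crank '[[0.005,-0.003,0.04,0,0,0,0],[0.005,-0.003,0.08,0,0,0,0],[0.005,-0.003,0.1,0,0,0,0],[0.005,-0.003,0.105,0,0,0,0],[0.005,-0.003,0.105,0,0,0,0],[0.005,-0.003,0.105,0,0,0,-1],[0.005,-0.003,0.105,0,0,0,-1],[0.005,-0.003,0.105,0,0,0,-1],[0.005,-0.003,0.105,0,0,0,-1],[0.005,-0.003,0.105,0,0,0,-1]]' 60; python3 -m crank '[[0,0,0,0,0,0,-1],[0,0,-0.04,0,0,0,-1],[0,0,-0.08,0,0,0,-1],[0,0,-0.11,0,0,0,-1],[0,0,-0.11,0,0,0,-1],[0,0,-0.11,0,0,0,-1]]';python3 -c "
from h import *
slot(64,85)"
```

```text
clock: 20.2
position: [592.3, -348.4, -20.6]
ee_rot: [-3.138, -0.002, -1.392]
wrist_force: [0.8, 2.3, 6.3]
width: 19.8
gripper_force: 61.4
clock: 20.8
position: [591.3, -348.3, 88.2]
ee_rot: [-3.14, -0.002, -1.393]
wrist_force: [0.1, 0.1, -1.3]
width: 19.8
gripper_force: 60.5
shift [-0.4327 -0.0936  0.0026] turn [-0.002 -0.002  0.281]
```

```bash
python3 -m crank '[[-0.048,-0.01,0,0,0,0.06,-1],[-0.096,-0.021,0,0,0,0.12,-1],[-0.144,-0.031,0,0,0,0.18,-1],[-0.192,-0.042,0,0,0,0.24,-1],[-0.24,-0.052,0,0,0,0.28,-1],[-0.288,-0.062,0,0,0,0.28,-1],[-0.336,-0.073,0,0,0,0.28,-1],[-0.384,-0.083,0,0,0,0.28,-1],[-0.433,-0.094,0,0,0,0.28,-1],[-0.433,-0.094,0,0,0,0.28,-1]]';python3 -m crank '[[0,0,0,0,0,0,-1],[0,0,0,0,0,0,-1],[0,0,0,0,0,0,-1]]'; cat >> h.py <<'E'
RT=np.array([[np.cos(A),np.sin(A)],[-np.sin(A),np.cos(A)]])
def held():
    "tray coords of the held bar's visible far end (dark top face, rows above fingers)"
    o=ctrl.get_obs(); c=eyes.camera("wrist"); h=cv2.inRange(cv2.cvtColor(c["color"],cv2.COLOR_RGB2HSV),(15,150,40),(27,255,255))
    r=[i for i in range(40,225) if (h[i,200:320]>0).sum()>25]
    if not r: print("none held"); return
    r0=r[0]; u=np.nonzero(h[r0+8,200:320])[0]+200
    e=plane(c,[[u[0],r0],[u[-1],r0]],o["position"][2]+47)[:,:2]
    print("end row",r0,"tray",((e-T)@RT.T).round(1).tolist())
E
python3 -c "
from h import *
slot(64,-20);held()"
```

```text
clock: 21.8
position: [604.4, 101.2, 85.0]
ee_rot: [3.138, 0.002, -1.665]
wrist_force: [0.1, -0.6, -1.7]
width: 20.2
gripper_force: 60.5
clock: 22.1
position: [606.1, 93.5, 86.3]
ee_rot: [3.14, -0.0, -1.675]
wrist_force: [0.8, -0.6, -1.3]
width: 20.0
gripper_force: 60.5
shift [-0.0007 -0.0006  0.1063] turn [ 0.001 -0.    -0.001]
end row 89 tray [[88.4, -75.8], [39.8, -75.8]]
```

```bash
sed -i 's/(15,150,40)/(17,150,40)/' h.py; python3 -c "
from h import *
held()"
```

```text
end row 108 tray [[88.9, -68.4], [42.5, -68.4]]
```

```bash
python3 -m crank '[[0.001,-0.001,0.04,0,0,0,-1],[0.001,-0.001,0.08,0,0,0,-1],[0.001,-0.001,0.098,0,0,0,-1],[0.001,-0.001,0.106,0,0,0,-1],[0.001,-0.001,0.106,0,0,0,-1],[0.001,-0.001,0.106,0,0,0,-0.3],[0.001,-0.001,0.106,0,0,0,-0.3],[0.001,-0.001,0.106,0,0,0,-0.3]]'; python3 -m crank '[[0,0,-0.02,0,0,0,-0.3],[0,0,-0.06,0,0,0,-0.3],[0,0,-0.1,0,0,0,0],[0,0,-0.1,0,0,0,0],[0,0,-0.1,0,0,0,0]]'; python3 - <<'E'
from h import *
c=eyes.camera("wrist")
for b in bars(c,26): print(b[2:5],(RT@(np.array(b[:2])-T)).round(1))
look()
go(501,-172,80,4.94)
E
```

```text
clock: 23.0
position: [607.9, 93.5, -18.7]
ee_rot: [-3.141, 0.0, -1.673]
wrist_force: [0.8, 0.1, 0.7]
width: 30.0
gripper_force: 0.0
clock: 23.5
position: [608.6, 93.9, 82.3]
ee_rot: [-3.138, 0.001, -1.673]
wrist_force: [0.5, 0.6, -0.5]
width: 42.5
gripper_force: 0.0
(140, 23, np.float64(1.47)) [65.2  1. ]
(140, 27, np.float64(1.47)) [104.5   0. ]
bar 501.0 -171.5 len 111 111 ang 1.81 1.82
bar 679.5 -176.0 len 81 81 ang 1.85 1.7600000000000002
shift [ 0.2752  0.0776 -0.0003] turn [ 0.003  0.    -0.329]
```

```bash
python3 -m crank '[[0.046,0.013,0,0,0,-0.08,0],[0.092,0.026,0,0,0,-0.16,0],[0.138,0.039,0,0,0,-0.24,0],[0.184,0.052,0,0,0,-0.335,0],[0.23,0.065,0,0,0,-0.335,0],[0.275,0.078,0,0,0,-0.335,0],[0.275,0.078,0,0,0,-0.335,0],[0.275,0.078,0,0,0,-0.335,0],[0.275,0.078,0,0,0,-0.335,0]]'; python3 - <<'E'
from h import *
c=eyes.camera("wrist")
for b in bars(c):
    print(b[:5])
    if np.hypot(b[0]-501,b[1]+172)<15: go(b[0],b[1],-25,b[4]+2*np.pi)
E
```

```text
clock: 24.55
position: [501.5, -170.7, 80.1]
ee_rot: [3.141, 0.002, -1.337]
wrist_force: [-0.8, -0.0, -0.3]
width: 42.8
gripper_force: 0.0
(600, 42, 27, 10, np.float64(1.05))
(502, -173, 109, 22, np.float64(-1.33))
shift [0.0028 0.0003 0.1053] turn [ 0.001  0.001 -0.006]
(680, -178, 79, 22, np.float64(-1.3))
(417, -313, 48, 21, np.float64(-1.47))
(504, -311, 21, 8, np.float64(0.23))
```

```bash
python3 -m crank '[[0.003,0,0.04,0,0,0,0],[0.003,0,0.08,0,0,0,0],[0.003,0,0.1,0,0,0,0],[0.003,0,0.105,0,0,0,0],[0.003,0,0.105,0,0,0,0],[0.003,0,0.105,0,0,0,-1],[0.003,0,0.105,0,0,0,-1],[0.003,0,0.105,0,0,0,-1],[0.003,0,0.105,0,0,0,-1],[0.003,0,0.105,0,0,0,-1]]' 60; python3 -m crank '[[0,0,0,0,0,0,-1],[0,0,-0.04,0,0,0,-1],[0,0,-0.08,0,0,0,-1],[0,0,-0.11,0,0,0,-1],[0,0,-0.11,0,0,0,-1],[0,0,-0.11,0,0,0,-1]]';python3 -c "
from h import *
slot(21,85)"
```

```text
clock: 25.6
position: [504.1, -175.0, -22.3]
ee_rot: [-3.139, -0.001, -1.337]
wrist_force: [0.1, 1.4, 6.7]
width: 20.2
gripper_force: 60.7
clock: 26.2
position: [503.0, -175.0, 86.8]
ee_rot: [-3.14, -0.001, -1.338]
wrist_force: [-0.1, 0.1, -2.2]
width: 20.4
gripper_force: 59.8
shift [-0.2521 -0.1224  0.0016] turn [-0.002 -0.001  0.336]
```

```bash
python3 -m crank '[[-0.042,-0.02,0,0,0,0.08,-1],[-0.084,-0.04,0,0,0,0.16,-1],[-0.126,-0.061,0,0,0,0.24,-1],[-0.168,-0.081,0,0,0,0.336,-1],[-0.21,-0.102,0,0,0,0.336,-1],[-0.252,-0.122,0,0,0,0.336,-1],[-0.252,-0.122,0,0,0,0.336,-1],[-0.252,-0.122,0,0,0,0.336,-1],[-0.252,-0.122,0,0,0,0.336,-1]]'; python3 -c "
from h import *
slot(21,-20);held()"
```

```text
clock: 27.1
position: [561.7, 98.0, 84.6]
ee_rot: [3.139, -0.001, -1.674]
wrist_force: [-0.6, -0.7, -1.6]
width: 20.1
gripper_force: 59.7
shift [-0.0008 -0.0024  0.1046] turn [ 0.003 -0.001 -0.   ]
end row 90 tray [[16.5, -75.4], [-4.7, -75.4]]
```

```bash
python3 -m crank '[[0.001,-0.002,0.04,0,0,0,-1],[0.001,-0.002,0.08,0,0,0,-1],[0.001,-0.002,0.098,0,0,0,-1],[0.001,-0.002,0.105,0,0,0,-1],[0.001,-0.002,0.105,0,0,0,-1],[0.001,-0.002,0.105,0,0,0,-0.3],[0.001,-0.002,0.105,0,0,0,-0.3],[0.001,-0.002,0.105,0,0,0,-0.3]]'; python3 -m crank '[[0,0,-0.02,0,0,0,-0.3],[0,0,-0.06,0,0,0,-0.3],[0,0,-0.1,0,0,0,0],[0,0,-0.1,0,0,0,0],[0,0,-0.1,0,0,0,0]]'; python3 - <<'E'
from h import *
c=eyes.camera("wrist")
for b in bars(c,26): print(b[2:5],(RT@(np.array(b[:2])-T)).round(1))
look()
go(419,-344,80,4.81)
E
```

```text
clock: 27.95
position: [565.4, 96.9, -18.7]
ee_rot: [-3.141, 0.0, -1.674]
wrist_force: [0.4, -0.6, 0.9]
width: 30.0
gripper_force: 0.3
clock: 28.45
position: [566.1, 97.5, 82.3]
ee_rot: [-3.138, 0.001, -1.674]
wrist_force: [-0.7, -0.7, -0.3]
width: 42.6
gripper_force: 0.0
(23, 9, np.float64(-0.1)) [ 1.6 62.8]
(27, 12, np.float64(-0.02)) [-55.1 -11.4]
(111, 62, np.float64(1.47)) [ 4.1 -0.3]
(29, 5, np.float64(-0.1)) [-67.3 -58.9]
(140, 27, np.float64(1.48)) [64.2  0.9]
(139, 30, np.float64(1.47)) [102.6  -0.2]
bar 680.0 -175.5 len 82 79 ang 1.85 1.81
shift [ 0.454   0.0986 -0.    ] turn [ 0.002 -0.    -0.2  ]
```

```bash
python3 -m crank '[[0.048,0.01,0,0,0,-0.05,0],[0.096,0.021,0,0,0,-0.1,0],[0.144,0.031,0,0,0,-0.15,0],[0.192,0.042,0,0,0,-0.2,0],[0.24,0.052,0,0,0,-0.2,0],[0.288,0.062,0,0,0,-0.2,0],[0.336,0.073,0,0,0,-0.2,0],[0.384,0.083,0,0,0,-0.2,0],[0.432,0.093,0,0,0,-0.2,0],[0.454,0.099,0,0,0,-0.2,0]]'; python3 -m crank '[[0,0,0,0,0,0,0],[0,0,0,0,0,0,0],[0,0,0,0,0,0,0]]'; python3 - <<'E'
from h import *
c=eyes.camera("wrist")
for b in bars(c):
    print(b[:5])
    if np.hypot(b[0]-419,b[1]+344)<25: go(b[0],b[1],-25,b[4]+2*np.pi)
E
```

```text
clock: 29.6
position: [418.0, -347.2, 79.5]
ee_rot: [3.14, 0.0, -1.477]
wrist_force: [-0.8, 0.1, 0.1]
width: 42.8
gripper_force: 0.0
clock: 29.9
position: [419.6, -342.3, 80.1]
ee_rot: [3.141, 0.002, -1.472]
wrist_force: [-0.5, 0.1, 1.1]
width: 42.8
gripper_force: 0.0
(511, -346, 80, 22, np.float64(-1.38))
(419, -346, 110, 21, np.float64(-1.47))
shift [0.0038 0.0011 0.1053] turn [ 0.001  0.002 -0.002]
```

```bash
python3 -m crank '[[0.002,0.001,0.04,0,0,0,0],[0.002,0.001,0.08,0,0,0,0],[0.002,0.001,0.1,0,0,0,0],[0.002,0.001,0.105,0,0,0,0],[0.002,0.001,0.105,0,0,0,0],[0.002,0.001,0.105,0,0,0,-1],[0.002,0.001,0.105,0,0,0,-1],[0.002,0.001,0.105,0,0,0,-1],[0.002,0.001,0.105,0,0,0,-1],[0.002,0.001,0.105,0,0,0,-1]]' 60; python3 -m crank '[[0,0,0,0,0,0,-1],[0,0,-0.04,0,0,0,-1],[0,0,-0.08,0,0,0,-1],[0,0,-0.11,0,0,0,-1],[0,0,-0.11,0,0,0,-1],[0,0,-0.11,0,0,0,-1]]';python3 -c "
from h import *
slot(-21,85)"
```

```text
clock: 30.95
position: [420.4, -346.9, -22.2]
ee_rot: [-3.139, -0.002, -1.473]
wrist_force: [0.7, 2.0, 6.8]
width: 20.2
gripper_force: 60.6
clock: 31.55
position: [419.4, -346.6, 86.8]
ee_rot: [-3.14, -0.002, -1.474]
wrist_force: [-0.7, 1.1, -2.0]
width: 20.2
gripper_force: 59.7
shift [-0.4373 -0.1458  0.0013] turn [-0.002 -0.002  0.2  ]
```

```bash
python3 -m crank '[[-0.046,-0.015,0,0,0,0.05,-1],[-0.092,-0.03,0,0,0,0.1,-1],[-0.138,-0.046,0,0,0,0.15,-1],[-0.184,-0.061,0,0,0,0.2,-1],[-0.23,-0.077,0,0,0,0.2,-1],[-0.276,-0.092,0,0,0,0.2,-1],[-0.322,-0.107,0,0,0,0.2,-1],[-0.368,-0.123,0,0,0,0.2,-1],[-0.414,-0.138,0,0,0,0.2,-1],[-0.437,-0.146,0,0,0,0.2,-1]]'; python3 -m crank '[[0,0,0,0,0,0,-1],[0,0,0,0,0,0,-1],[0,0,0,0,0,0,-1]]'; python3 -c "
from h import *
slot(-21,-20)"
```

```text
clock: 32.55
position: [520.7, 106.6, 84.1]
ee_rot: [3.139, 0.0, -1.67]
wrist_force: [0.2, 0.1, -1.2]
width: 20.4
gripper_force: 59.7
clock: 32.85
position: [520.8, 102.3, 84.9]
ee_rot: [3.139, -0.001, -1.674]
wrist_force: [0.7, -0.3, -1.8]
width: 20.2
gripper_force: 59.7
shift [-0.0008 -0.0015  0.1049] turn [ 0.002 -0.001 -0.   ]
```

```bash
python3 -m crank '[[0,-0.001,0.04,0,0,0,-1],[0,-0.001,0.08,0,0,0,-1],[0,-0.001,0.098,0,0,0,-1],[0,-0.001,0.105,0,0,0,-1],[0,-0.001,0.105,0,0,0,-1],[0,-0.001,0.105,0,0,0,-0.3],[0,-0.001,0.105,0,0,0,-0.3],[0,-0.001,0.105,0,0,0,-0.3]]'; python3 -m crank '[[0,0,-0.02,0,0,0,-0.3],[0,0,-0.06,0,0,0,-0.3],[0,0,-0.1,0,0,0,0],[0,0,-0.1,0,0,0,0],[0,0,-0.1,0,0,0,0]]'; python3 - <<'E'
from h import *
c=eyes.camera("wrist"); cv2.imwrite("pics/w8.png",c["color"][:,:,::-1])
look()
go(511,-345,80,4.90)
E
```

```text
clock: 33.65
position: [523.2, 102.5, -18.7]
ee_rot: [-3.141, 0.0, -1.674]
wrist_force: [0.5, -0.1, 1.1]
width: 29.6
gripper_force: 0.2
clock: 34.15
position: [524.1, 103.0, 82.2]
ee_rot: [-3.138, 0.001, -1.673]
wrist_force: [-0.0, -0.1, -1.0]
width: 42.5
gripper_force: 0.0
bar 679.5 -176.0 len 82 81 ang 1.85 1.7500000000000002
shift [ 4.467e-01 -3.530e-02 -3.000e-04] turn [ 0.003  0.    -0.29 ]
```

View pics/w8.png

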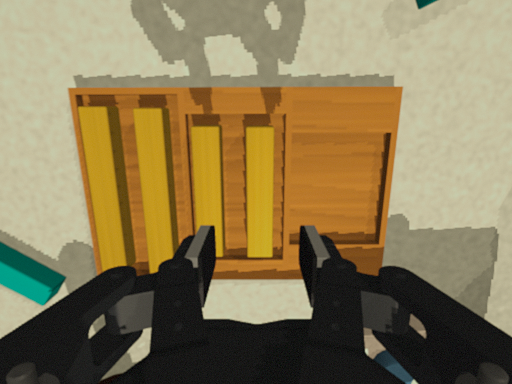

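Four bars lie neatly in place: the long ones at columns 105 and 155, the medium ones at 208 and 260. The short bin at columns 290-385 is still empty, so the short bar at (511,-345) is next.

```bash
python3 -m crank '[[0.048,-0.004,0,0,0,-0.07,0],[0.096,-0.008,0,0,0,-0.14,0],[0.144,-0.011,0,0,0,-0.21,0],[0.192,-0.015,0,0,0,-0.28,0],[0.24,-0.019,0,0,0,-0.29,0],[0.288,-0.023,0,0,0,-0.29,0],[0.336,-0.027,0,0,0,-0.29,0],[0.384,-0.031,0,0,0,-0.29,0],[0.432,-0.035,0,0,0,-0.29,0],[0.447,-0.035,0,0,0,-0.29,0]]'; python3 -m crank '[[0,0,0,0,0,0,0],[0,0,0,0,0,0,0],[0,0,0,0,0,0,0]]'; python3 - <<'E'
from h import *
c=eyes.camera("wrist")
for b in bars(c):
    print(b[:5])
    if np.hypot(b[0]-511,b[1]+345)<25: go(b[0],b[1],-25,b[4]+2*np.pi)
E
```

```text
clock: 35.3
position: [510.9, -349.7, 79.1]
ee_rot: [3.141, 0.0, -1.388]
wrist_force: [0.2, 1.3, 0.3]
width: 42.7
gripper_force: 0.0
clock: 35.6
position: [511.5, -343.1, 80.3]
ee_rot: [3.141, 0.002, -1.382]
wrist_force: [-0.3, -0.2, 0.4]
width: 42.6
gripper_force: 0.0
(688, -204, 25, 21, np.float64(-1.31))
(511, -346, 79, 21, np.float64(-1.39))
shift [0.0028 0.0013 0.1056] turn [0.001 0.001 0.009]
```

```bash
python3 -m crank '[[0.001,0.001,0.04,0,0,0,0],[0.001,0.001,0.08,0,0,0,0],[0.001,0.001,0.1,0,0,0,0],[0.001,0.001,0.105,0,0,0,0],[0.001,0.001,0.105,0,0,0,0],[0.001,0.001,0.105,0,0,0,-1],[0.001,0.001,0.105,0,0,0,-1],[0.001,0.001,0.105,0,0,0,-1],[0.001,0.001,0.105,0,0,0,-1],[0.001,0.001,0.105,0,0,0,-1]]' 60; python3 -m crank '[[0,0,0,0,0,0,-1],[0,0,-0.04,0,0,0,-1],[0,0,-0.08,0,0,0,-1],[0,0,-0.11,0,0,0,-1],[0,0,-0.11,0,0,0,-1],[0,0,-0.11,0,0,0,-1]]';python3 -c "
from h import *
slot(-64,85)"
```

```text
clock: 36.65
position: [512.6, -347.3, -21.8]
ee_rot: [-3.139, -0.003, -1.383]
wrist_force: [-0.6, 0.9, 6.8]
width: 20.6
gripper_force: 60.9
clock: 37.25
position: [511.7, -347.0, 87.2]
ee_rot: [-3.14, -0.002, -1.383]
wrist_force: [0.2, -0.4, -2.3]
width: 20.3
gripper_force: 60.0
shift [-0.4523 -0.0528  0.0014] turn [-0.002 -0.002  0.29 ]
```

```bash
python3 -m crank '[[-0.048,-0.006,0,0,0,0.07,-1],[-0.096,-0.011,0,0,0,0.14,-1],[-0.144,-0.017,0,0,0,0.21,-1],[-0.192,-0.022,0,0,0,0.28,-1],[-0.24,-0.028,0,0,0,0.29,-1],[-0.288,-0.034,0,0,0,0.29,-1],[-0.336,-0.039,0,0,0,0.29,-1],[-0.384,-0.045,0,0,0,0.29,-1],[-0.432,-0.05,0,0,0,0.29,-1],[-0.452,-0.053,0,0,0,0.29,-1]]'; python3 -m crank '[[0,0,0,0,0,0,-1],[0,0,0,0,0,0,-1],[0,0,0,0,0,0,-1]]'; python3 -c "
from h import *
slot(-64,-20)"
```

```text
clock: 38.25
position: [476.4, 110.9, 84.4]
ee_rot: [3.138, 0.0, -1.67]
wrist_force: [0.3, 0.4, -0.8]
width: 20.2
gripper_force: 60.0
clock: 38.55
position: [478.5, 106.6, 85.3]
ee_rot: [3.14, -0.0, -1.675]
wrist_force: [0.2, -0.5, -0.8]
width: 20.4
gripper_force: 60.0
shift [-0.0008 -0.0009  0.1053] turn [ 0.001 -0.    -0.001]
```

```bash
python3 -m crank '[[0,-0.001,0.04,0,0,0,-1],[0,-0.001,0.08,0,0,0,-1],[0,-0.001,0.098,0,0,0,-1],[0,-0.001,0.105,0,0,0,-1],[0,-0.001,0.105,0,0,0,-1],[0,-0.001,0.105,0,0,0,-0.3],[0,-0.001,0.105,0,0,0,-0.3],[0,-0.001,0.105,0,0,0,-0.3]]'; python3 -m crank '[[0,0,-0.02,0,0,0,-0.3],[0,0,-0.06,0,0,0,-0.3],[0,0,-0.1,0,0,0,0],[0,0,-0.1,0,0,0,0],[0,0,-0.1,0,0,0,0]]'; python3 - <<'E'
from h import *
look()
go(680,-176,80,4.97)
E
```

```text
clock: 39.35
position: [480.6, 106.6, -18.7]
ee_rot: [-3.14, -0.001, -1.675]
wrist_force: [0.1, -0.4, 1.9]
width: 29.8
gripper_force: 1.0
clock: 39.85
position: [481.2, 107.5, 82.0]
ee_rot: [-3.138, 0.001, -1.674]
wrist_force: [0.6, 0.4, 0.1]
width: 42.5
gripper_force: 0.0
bar 648.5 92.5 len 142 133 ang 1.47 1.47
bar 679.5 -176.0 len 82 81 ang 1.85 1.7500000000000002
shift [ 2.613e-01 -2.288e-01 -2.000e-04] turn [ 0.001  0.    -0.36 ]
```

```bash
python3 -m crank '[[0.037,-0.032,0,0,0,-0.09,0],[0.074,-0.065,0,0,0,-0.18,0],[0.111,-0.098,0,0,0,-0.27,0],[0.148,-0.13,0,0,0,-0.36,0],[0.185,-0.163,0,0,0,-0.37,0],[0.222,-0.196,0,0,0,-0.37,0],[0.261,-0.229,0,0,0,-0.37,0],[0.261,-0.229,0,0,0,-0.37,0],[0.261,-0.229,0,0,0,-0.37,0],[0.261,-0.229,0,0,0,-0.37,0]]'; python3 - <<'E'
from h import *
c=eyes.camera("wrist")
for b in bars(c):
    print(b[:5])
    if np.hypot(b[0]-680,b[1]+176)<25: go(b[0],b[1],-25,b[4]+2*np.pi)
E
```

```text
clock: 40.95
position: [679.4, -174.4, 79.3]
ee_rot: [3.139, 0.003, -1.303]
wrist_force: [0.2, 0.5, -0.6]
width: 42.7
gripper_force: 0.0
(681, -178, 79, 22, np.float64(-1.3))
shift [ 0.0043 -0.0004  0.1051] turn [ 0.002  0.002 -0.002]
(773, -287, 27, 17, np.float64(1.26))
```

```bash
python3 -m crank '[[0.002,0,0.04,0,0,0,0],[0.002,0,0.08,0,0,0,0],[0.002,0,0.098,0,0,0,0],[0.002,0,0.104,0,0,0,0],[0.002,0,0.104,0,0,0,0],[0.002,0,0.104,0,0,0,-1],[0.002,0,0.104,0,0,0,-1],[0.002,0,0.104,0,0,0,-1],[0.002,0,0.104,0,0,0,-1],[0.002,0,0.104,0,0,0,-1]]' 60; python3 -m crank '[[0,0,0,0,0,0,-1],[0,0,-0.04,0,0,0,-1],[0,0,-0.08,0,0,0,-1],[0,0,-0.11,0,0,0,-1],[0,0,-0.11,0,0,0,-1],[0,0,-0.11,0,0,0,-1]]';python3 -c "
from h import *
slot(-106,85)"
```

```text
clock: 42.0
position: [683.2, -177.8, -20.4]
ee_rot: [-3.138, -0.002, -1.303]
wrist_force: [-1.4, 1.3, 7.5]
width: 20.4
gripper_force: 61.1
clock: 42.6
position: [682.3, -177.9, 88.4]
ee_rot: [-3.139, -0.002, -1.304]
wrist_force: [-0.0, 0.1, -0.8]
width: 20.0
gripper_force: 60.3
shift [-0.3439  0.1596  0.0025] turn [-0.003 -0.001  0.37 ]
```

```bash
python3 -m crank '[[-0.043,0.02,0,0,0,0.09,-1],[-0.086,0.04,0,0,0,0.18,-1],[-0.129,0.06,0,0,0,0.27,-1],[-0.172,0.08,0,0,0,0.36,-1],[-0.215,0.1,0,0,0,0.37,-1],[-0.258,0.12,0,0,0,0.37,-1],[-0.301,0.14,0,0,0,0.37,-1],[-0.344,0.16,0,0,0,0.37,-1],[-0.344,0.16,0,0,0,0.37,-1],[-0.344,0.16,0,0,0,0.37,-1]]'; python3 -m crank '[[0,0,0,0,0,0,-1],[0,0,0,0,0,0,-1]]'; python3 -c "
from h import *
slot(-106,-20)"
```

```text
clock: 43.6
position: [434.7, 112.6, 86.0]
ee_rot: [3.14, -0.001, -1.671]
wrist_force: [-0.1, -0.5, -0.9]
width: 20.0
gripper_force: 60.2
clock: 43.8
position: [437.1, 111.1, 86.6]
ee_rot: [3.141, -0.0, -1.675]
wrist_force: [-0.5, -0.4, -1.4]
width: 19.9
gripper_force: 60.2
shift [-0.0005 -0.0004  0.1066] turn [ 0.    -0.    -0.001]
```

```bash
python3 -m crank '[[0,0,0.04,0,0,0,-1],[0,0,0.08,0,0,0,-1],[0,0,0.098,0,0,0,-1],[0,0,0.106,0,0,0,-1],[0,0,0.106,0,0,0,-1],[0,0,0.106,0,0,0,-0.3],[0,0,0.106,0,0,0,-0.3],[0,0,0.106,0,0,0,-0.3]]'; python3 -m crank '[[0,0,-0.03,0,0,0,-0.3],[0,0,-0.08,0,0,0,-0.3],[0,0,-0.13,0,0,0,0],[0,0,-0.18,0,0,0,0],[0,0,-0.23,0,0,0,0],[0,0,-0.28,0,0,0,0],[0,0,-0.33,0,0,0,0],[0,0,-0.38,0,0,0,0],[0,0,-0.42,0,0,0,0],[0,0,-0.42,0,0,0,0]]'; python3 - <<'E'
from h import *
c=eyes.camera("wrist"); cv2.imwrite("pics/w9.png",c["color"][:,:,::-1])
m=0
for lo in((17,120,90),(19,120,90)):
  for b in bars(c,26,lo): print(b[2:5],(RT@(np.array(b[:2])-T)).round(1))
c=eyes.camera("top"); P=cloud(c)
q=P[(c["depth"]>0)&(P[...,2]>322)&(P[...,2]<334)&(np.hypot(P[...,0]-378,P[...,1]-386)<30)]; print("knob",len(q),np.median(q,0))
go(378,386,400,3.61)
E
```

```text
clock: 44.6
position: [437.6, 111.3, -18.7]
ee_rot: [-3.14, -0.0, -1.675]
wrist_force: [-0.4, -2.2, 2.5]
width: 29.4
gripper_force: 1.2
clock: 45.6
position: [438.3, 111.9, 406.4]
ee_rot: [-3.132, 0.002, -1.674]
wrist_force: [0.8, 0.2, 0.7]
width: 43.1
gripper_force: 0.0
(82, 26, np.float64(1.47)) [-63.4   0.8]
(82, 24, np.float64(1.5)) [-106.5   -0.7]
(111, 26, np.float64(1.46)) [21.2 -0.5]
(110, 25, np.float64(1.47)) [-30.1  -9.9]
(139, 24, np.float64(1.47)) [65.1  2. ]
(139, 26, np.float64(1.47)) [105.5   0.2]
(80, 21, np.float64(1.47)) [-106.6    0.3]
(80, 23, np.float64(1.46)) [-63.3  -0.2]
(109, 24, np.float64(1.47)) [22.3 -1.4]
(110, 23, np.float64(1.47)) [-29.2  -9.7]
(139, 23, np.float64(1.47)) [65.1  2. ]
(139, 24, np.float64(1.47)) [106.5   0.3]
knob 80 [376.04744845 386.05896854 329.25397782]
shift [-0.2666  0.0871  0.0015] turn [-0.001  0.001  0.999]
```

View pics/w9.png

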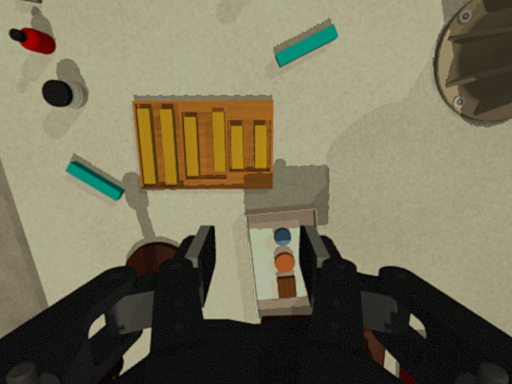

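```bash
python3 - <<'E'
from h import *
for n in("wrist","top"):
    c=eyes.camera(n);P=cloud(c); Q=(P[...,:2]-T)@RT.T
    for yp in(-62,-50,-30,-10,10,30,44):
        m=(abs(Q[...,0]+29.5)<6)&(abs(Q[...,1]-yp)<5)&(c["depth"]>0); print(n,yp,m.sum(),np.percentile(P[m][:,2],[10,50,90]).round(1))
E
```

```text
wrist -62 42 [13.4 20.2 27.3]
wrist -50 36 [25.7 26.4 27.6]
wrist -30 35 [25.8 26.4 27.6]
wrist -10 32 [25.2 26.3 27.7]
wrist 10 30 [24.8 26.5 27.6]
wrist 30 37 [25.3 26.2 27.8]
wrist 44 25 [25.3 26.4 27.6]
top -62 11 [13.5 20.4 26.9]
top -50 11 [20.2 25.7 28.8]
top -30 11 [22.3 26.1 31.3]
top -10 10 [20.4 22.7 26.3]
top 10 12 [23.2 26.4 30.8]
top 30 1 [23.9 23.9 23.9]Traceback (most recent call last):
  File "<stdin>", line 5, in <module>
    return _quantile_unchecked(
        a, q, axis, out, overwrite_input, method, keepdims, weights)
    return _ureduce(a,
                    func=_quantile_ureduce_func,
    ...<5 lines>...
                    overwrite_input=overwrite_input,
                    method=method)
    r = func(a, **kwargs)
    result = _quantile(arr,
                       quantiles=q,
    ...<2 lines>...
                       out=out,
                       weights=wgt)
    slices_having_nans = np.isnan(arr[-1, ...])
                                  ~~~^^^^^^^^^
IndexError: index -1 is out of bounds for axis 0 with size 0
```

All six bars are in. The second medium bar was knocked against its walls, but it lies flat (top at 26.4 mm) and within limits at (-29.5,-9.8). Now I bring the lamp back.

```bash
python3 -m crank '[[-0.038,0.012,0,0,0,0.14,0],[-0.076,0.025,0,0,0,0.28,0],[-0.114,0.037,0,0,0,0.42,0],[-0.152,0.05,0,0,0,0.56,0],[-0.19,0.062,0,0,0,0.7,0],[-0.228,0.075,0,0,0,0.85,0],[-0.267,0.087,0,0,0,1,0],[-0.267,0.087,0,0,0,1,0],[-0.267,0.087,0,0,0,1,0],[-0.267,0.087,0,0,0,1,0]]'; python3 -m crank '[[0,0,0,0,0,0,0],[0,0,0,0,0,0,0]]'; python3 - <<'E'
from h import *
c=eyes.camera("wrist"); P=cloud(c); k=P[(c["depth"]>0)&(P[...,2]>322)&(P[...,2]<336)&(np.hypot(P[...,0]-378,P[...,1]-386)<40)]; k=(k.min(0)+k.max(0))[:2]/2; print(k)
go(k[0],k[1],267,3.61)
E
```

```text
clock: 46.8
position: [376.8, 386.0, 399.7]
ee_rot: [-3.141, -0.003, -2.672]
wrist_force: [0.3, -0.8, -0.3]
width: 43.0
gripper_force: 0.0
clock: 47.0
position: [377.4, 385.6, 401.1]
ee_rot: [3.142, 0.0, -2.674]
wrist_force: [0.3, -0.6, -0.5]
width: 42.9
gripper_force: 0.0
[379.13838813 386.04467346]
shift [-0.0017 -0.0004  0.1343] turn [ 0.     0.    -0.001]
```

```bash
python3 -m crank '[[-0.001,0,0.05,0,0,0,0],[-0.001,0,0.1,0,0,0,0],[-0.001,0,0.125,0,0,0,0],[-0.001,0,0.134,0,0,0,0],[-0.001,0,0.134,0,0,0,0]]'; python3 - <<'E'
from h import *
H=np.array([681,364.]);k=np.array([379,386.]);o=ctrl.get_obs();p=o["ee_rot"][2];r=np.linalg.norm(k-H)
a0=np.arctan2(22,-302); a1=np.arctan2(*(T-H)[::-1])+2*np.pi+0.028; print(r,a0,a1,o["position"])
for i in range(1,21):
    a=a0+(a1-a0)*i/20
    w=H+r*np.array([np.cos(a),np.sin(a)])-k; q=np.array([w@[np.cos(p),np.sin(p)],w@[np.sin(p),-np.cos(p)]])/1000
    if i==10: q10=q
    print(i,(q if i<=10 else q-q10).round(3))
E
```

```text
clock: 47.55
position: [377.8, 386.2, 266.6]
ee_rot: [-3.141, -0.001, -2.674]
wrist_force: [0.2, -0.7, 0.3]
width: 42.6
gripper_force: 0.0
302.80026420067736 3.0688734250365393 4.257634458230258 [377.77566757 386.19769002 266.6088732 ]
1 [ 0.009 -0.016]
2 [ 0.017 -0.032]
3 [ 0.024 -0.049]
4 [ 0.029 -0.066]
5 [ 0.034 -0.083]
6 [ 0.038 -0.1  ]
7 [ 0.041 -0.118]
8 [ 0.042 -0.136]
9 [ 0.043 -0.154]
10 [ 0.043 -0.172]
11 [-0.002 -0.018]
12 [-0.004 -0.036]
13 [-0.008 -0.053]
14 [-0.012 -0.071]
15 [-0.018 -0.088]
16 [-0.025 -0.105]
17 [-0.032 -0.121]
18 [-0.041 -0.137]
19 [-0.051 -0.152]
20 [-0.061 -0.167]
```

```bash
python3 -m crank '[[0.009,-0.016,0,0,0,0,0],[0.017,-0.032,0,0,0,0,0],[0.024,-0.049,0,0,0,0,0],[0.029,-0.066,0,0,0,0,0],[0.034,-0.083,0,0,0,0,0],[0.038,-0.1,0,0,0,0,0],[0.041,-0.118,0,0,0,0,0],[0.042,-0.136,0,0,0,0,0],[0.043,-0.154,0,0,0,0,0],[0.043,-0.172,0,0,0,0,0]]'; python3 -m crank '[[-0.002,-0.018,0,0,0,0,0],[-0.004,-0.036,0,0,0,0,0],[-0.008,-0.053,0,0,0,0,0],[-0.012,-0.071,0,0,0,0,0],[-0.018,-0.088,0,0,0,0,0],[-0.025,-0.105,0,0,0,0,0],[-0.032,-0.121,0,0,0,0,0],[-0.041,-0.137,0,0,0,0,0],[-0.051,-0.152,0,0,0,0,0],[-0.061,-0.166,0,0,0,0,0]]'; python3 -m crank '[[-0.003,0.004,0,0,0,0,0],[-0.003,0.004,0,0,0,0,0],[-0.003,0.004,-0.05,0,0,0,0],[-0.003,0.004,-0.1,0,0,0,0],[-0.003,0.004,-0.15,0,0,0,0],[-0.003,0.004,-0.15,0,0,0,0],[-0.003,0.004,-0.15,0,0,0,0]]'; python3 - <<'E'
from h import *
for n in("wrist","top","scene"):
    c=eyes.camera(n); P=cloud(c); k=P[(c["depth"]>0)&(P[...,2]>323)&(P[...,2]<336)&(np.hypot(P[...,0]-540,P[...,1]-97)<60)]
    print(n,len(k),k.mean(0)-[*T,0] if len(k) else 0)
E
```

```text
clock: 48.55
position: [418.3, 213.9, 269.8]
ee_rot: [3.141, 0.004, -2.673]
wrist_force: [-2.1, 0.9, -0.3]
width: 42.9
gripper_force: 0.8
clock: 49.55
position: [547.9, 92.5, 267.1]
ee_rot: [3.142, 0.0, -2.674]
wrist_force: [-1.2, 0.7, 0.6]
width: 42.6
gripper_force: 0.7
clock: 50.25
position: [548.1, 98.9, 419.1]
ee_rot: [-3.14, 0.004, -2.672]
wrist_force: [0.9, -1.1, -0.4]
width: 43.1
gripper_force: 0.0
wrist 607 [  5.61201801  -8.80059384 329.80523304]
top 45 [  3.78999009 -11.47434136 328.97847653]
scene 53 [  8.77689393  -8.14742977 328.36081076]
```

```bash
python3 -m crank '[[0,0,0,0,0,0,0],[0,0,0,0,0,0,0],[0,0,0,0,0,0,0]]'; python3 -c "
from h import *
for n in('scene','top'):
  for b in bars(eyes.camera(n),26,(17,120,70)): print(n,b[2:5],(RT@(np.array(b[:2])-T)).round(1))
print(ctrl.job_done())"
```

```text
clock: 50.7
position: [547.1, 98.3, 416.3]
ee_rot: [3.141, -0.001, -2.673]
wrist_force: [-0.3, -0.3, 0.8]
width: 42.6
gripper_force: 0.0
scene (137, 30, np.float64(1.45)) [112.7  -1.1]
scene (138, 28, np.float64(1.47)) [73.4 -0.2]
scene (105, 23, np.float64(1.49)) [27.1  0.1]
scene (95, 90, np.float64(1.12)) [-36.6  -5.5]
scene (81, 34, np.float64(-1.56)) [-102.3   -2.2]
scene (150, 130, np.float64(0.31)) [-1234.8    -7.7]
top (83, 26, np.float64(1.56)) [-547.3 -161.8]
top (40, 22, np.float64(1.45)) [-64.3 -19.4]
top (188, 13, np.float64(-1.57)) [ 142.9 -789.2]
top (79, 26, np.float64(1.47)) [104.5 -29.1]
top (93, 15, np.float64(1.28)) [ 258.9 -394.2]
the job is handed in; nothing more can be done
None
```

I handed the job in at about 51 s. All six bars lie flat in their compartments and the lamp's knob is within about 12 mm of the tray's centre; one medium bar got knocked against its walls, but measured inside the limits with the lamp still swung clear. I didn't check the jars again at the end, and the hand-in gave no verdict.

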